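# Feed a heatsink out of the lever feeder

### The arm

A 7-joint arm with a two-finger parallel gripper is mounted at the origin on the work surface. World frame = base frame: x ahead of the robot, y to its left, z up, the work surface at z = 0. Lengths are in m, angles in rad, forces in N, time in s.
With the tool pointing down it reaches from about 0.4 to 0.85 m from the base axis. Payload 4.5 kg.
Tool frame: the origin (TCP) lies between the finger pads; the fingertips stand 11 mm ahead of it and the grasp point (between the pads) lies 8 mm behind it; z points along the fingers, y is the line along which they close (so a half turn about z gives the same grasp; the last joint's range is limited). The gripper opens to 85 mm and grips with 20 to 120 N. Pads are 22 mm wide; open, the fingers measure 114 mm over their backs; the gripper's body (76 mm by 85 mm) begins 54 mm behind the grasp point. The pads swing forward as they close: fully open they stand 13 mm farther back than shut.
Start: joints at [1.27, 0.689, -0.195, 1.565, 0.157, 0.902, -0.215], TCP at [0.205, -0.59, 0.242] pointing down, gripper open.
Joint ranges: [-3.01, 3.01], [-0.46, 2.08], [-1.47, 1.51], [0.13, 2.56], [-1, 4.14], [0.04, 2.09], [-2.66, 2.66]. Speed limits (rad/s): [2.57, 2.57, 3.14, 3.14, 3.14, 3.14, 3.14].

### API

Orientations are given as a rotation vector (axis times angle).
In Python, from plant import r gives the robot as it stands.
- The arm moves only by the tool move_arm, never from a script. Its argument "commands" is a list of rows, each a list of 6 numbers: the shift along the tool's x, y, z normalised to -1 to 1, where 1 is 500 mm, then the turn, a rotation vector about the tool's x, y, z normalised to -1 to 1, where 1 is 360 degrees. In form: [[x, y, z, ax, ay, az], ...]. A call has exactly 10 rows; each row is the pose to reach, as a shift and turn from the pose commanded when the call began, along the tool's axes at that moment, turning the shorter way round; what a row does not reach only later rows make up. A row lasts 1/10 s, in which the tool goes at most 50 mm and 8.59 degrees, less where a joint would pass 70% of its speed; a pose out of reach is approached as far as the arm can. A call with a number of a shift or a turn outside -1 to 1 is refused whole. A call with a gripper value outside its range is refused whole. "gripper" is the gripper command: -1 is fully open, 1 is shut, values between are in proportion, set as the call begins (left out, the last holds). The fingers move at their own pace and stop on an object; "newtons" is the grip in N (left out, the last holds). Time passes only in rows, so rows that repeat a pose let the fingers close, or fill a call up. It gives the time, the measured TCP pose, the force, the opening and the grip force at its end, in the units of the state.
- r.observe(): the state, without advancing time (a new reading comes with each control period).
- r.capture(name): name is "scene" or "top"; returns a dict with "frame" (420x560x3 uint8, red, green, blue), "vertical_fov" (degrees; the focal length in pixels is half the picture's height over the tangent of half this angle, whatever the lens; pixels are square), "cx", "cy" (the principal point, pixels), "k1" (the pictures are not rectified: a ray, as slopes to the right and down, at radius r is drawn at 1 + k1 r^2 times it, then the intrinsics apply), "eye" and "rotation" of the camera in the world. Camera axes: x right, y up, looking along -z (the intrinsics and any distortion apply to the point x, -y, -z); pixel columns grow to the right and rows downward; lengths in m; the calibration is good to about 2 mm. A picture is of the moment at which its call begins. There is no depth.
- r.hand_in(): hands the job in; it is judged then, once.
Trained networks look in the newest picture that a camera, given by its name, has taken for a name from the list of things; names that differ only in an ending like _2 or _b are one class to them, and where a whole thing is asked for, a point or a joint stands for the part that bears it (a point fixed in the world has none). Each returns a list of dicts, best first, with "conf" (0 to 1); they miss things now and then, are a little off and sometimes report something else, mostly with a low value. They report only what shows in the picture. A call takes as long as a camera call.
- r.find_in(camera, query): "location" ([x, y, z] in m, in the coordinates of the camera as it stood for that picture, good to about 4 mm: the middle of the surface that is visible of it).
- r.pinpoint(camera, query): "location" ([x, y, z] in m, in the coordinates of the camera as it stood for that picture, good to about 4 mm: a listed point, or the origin of a listed thing).
The state is a dict: "time": time; "joint_positions": joint angles; "joint_vel": joint speeds; "effort": joint torques, N m; "tool_pos": TCP position; "eef_rot": TCP orientation; "wrist_force": force on the tool from outside, world axes, zero at the start; "torque": the same for the moment, N m; "width": opening from 0.0 (shut) to 1.0 (fully open); "finger_force": force on a finger pad.
Only numpy, scipy, OpenCV 4.12 (cv2) and the standard library are available. Lean on these libraries where they do the work, as an engineer would, in place of code of your own. Each camera call takes 0.05 s, during which the arm holds its last target. There are 200 camera calls.

### The job

Feed the waiting heatsink out of the bench feeder: first slide the gate by its tab until its window is centred on the feed channel, then swing the sprung advance lever all the way to its stop, so that the pusher drives the heatsink out through the gate onto the front end of the deck, and release the lever so that it springs back to rest. Leave the gate open there, do not touch the heatsink with the gripper, and leave the things standing around the feeder where they are.

Things in the scene. Friction and masses are not known exactly. Their poses are not given: they have to be found in the camera images.
- feeder: Bench feeder fixed to the table. Origin on the table under mid-gate; -x is its front (robot side), +y left. Aluminium deck 20 mm high, 100 mm wide, x -130 to +230 mm. Behind the gate (plane x = 0): channel, walls 50 mm high, 54 mm apart. Before it: open outfeed, lips 10 mm high, end lip at x -127. Grey gear case 90 x 70 x 45 mm at x 80, y -78 carries the lever.
- channel_mark (a point): Point on the engraved centre line of the outfeed, on the deck's top (feeder frame -35, 0, 20 mm): the channel's centre in y.
- light_bar (a point): Middle of the front lower edge of the white light bar over the gate, part of the feeder: it fills feeder x -18 to +47, y -105 to +125, z 176 to 201 mm, on 14 mm posts at x 20, y 115 and -90 mm. A vertical gripper does not fit over the gate's tab.
- gate (a joint): Slide of the steel gate plate along feeder +y, 0 to 0.110 m, 2 N friction, stays put. Plate 6 mm thick, 172 mm long, top at z 74 mm; window 70 mm wide, black tab above the window's middle. Starts closed at 0 to 0.045 (window to -y). Window centred on the channel at 0.075; short of or beyond it the plate blocks the heatsink.
- gate_tab (a point): Grip point of the gate's tab: flat black bar 24 mm wide (feeder y), 12 thick, 58 long, rising from the gate's top bar and leaning 35 degrees from vertical to the front. Point 38 mm from its root, 20 mm from its end; feeder x -22, z 99 mm, y = gate - 0.075 m. Pinch the 24 mm width along y, tool tilted about 35 degrees (fingers pointing down and away from the front).
- lever (a joint): Hinge of the sprung advance lever, vertical axis: 0 at rest, 0.85 rad at its stop; grows as the knob is pulled to the front (-x), clockwise from above. 3 N at the knob at rest, 9 N at the stop; springs back by itself. Geared to the pusher (105 mm to the front at the stop). Cannot reach its stop while the gate blocks the heatsink.
- lever_knob (a point): Centre of the top of the lever's black upright knob, 22 mm in diameter, its top at z 115 mm, standing 51 mm above the lever bar (bar top at z 64 mm). At rest in the feeder frame at x +108, y -209 mm; at the stop x +2, y -196 mm.
- lever_pivot (a point): Lever's axis, at feeder x +70, y -85 mm, z 66 mm; the knob's axis is 130 mm from it.
- heatsink: Dark finned heatsink 70 x 50 x 28 mm (x, y, z), 0.1 to 0.2 kg, loose on the deck in the channel between gate and pusher, its centre about 45 mm behind the gate. Origin: centre of its underside. Fed out, its centre lies about 52 mm in front of the gate.
- solder_spool: Bystander: metal spool 64 mm in diameter, 60 mm high, standing to the right (-y) of the feeder. Origin: centre of underside.
- flux_bottle: Bystander: amber bottle 50 mm in diameter, 110 mm high, standing to the left (+y) of the feeder. Origin: centre of underside.
- parts_bin: Bystander: open grey bin 120 x 90 x 50 mm, standing to the left (+y) of the feeder. Origin: centre of underside.

How it is judged:
On the way, in this order (a step that is already met when the one before it is completed fails the run):
1. the gate's window stands centred on the channel (joint gate within 6 mm of 0.075 m) (value of joint gate between 0.069 and 0.081 m), for 0.3 s.
2. the lever is swung to its stop (joint lever above 0.80 rad) (value of joint lever above 0.8 rad), for 0.1 s.
At the end, for the whole second after the job is handed in: The gate is still within 6 mm of 0.075 m, the lever is back at rest (below 0.06 rad), and the heatsink lies flat and still on the outfeed deck, its centre 40 to 120 mm in front of the gate and within 30 mm of the channel's centre line (all of step 1 and value of joint lever below 0.06 rad and x of heatsink in the frame of feeder between -0.12 and -0.04 m and y of heatsink in the frame of feeder between -0.03 and 0.03 m and z of heatsink in the frame of feeder below 0.026 m and angle between heatsink's own z axis and vertical below 0.15 rad and linear speed of heatsink below 0.02 m/s); the robot touches nothing.
It fails at once if the gripper touches the heatsink (contact force between the fingers and heatsink above 1 N).
It fails at once if a bystander (spool, bottle or bin) is moved by more than 30 mm (distance of any of solder_spool, flux_bottle, parts_bin from where it was at the start of the episode above 0.03 m).
It fails at once if a bystander is tipped over (angle between any of solder_spool, flux_bottle, parts_bin's own z axis and vertical above 0.5 rad).
It also fails if it takes over 48 s, if anything falls off the work surface, if the arm or the gripper's body presses on something with over 40 N, if the wrist force passes 120 N, or if a joint passes its speed limit or range.

## Working session

There is one attempt and no reset: what is moved stays moved. The work goes in short steps, Python scripts to look and compute and a tool call to move; the robot and the scene stay as the last step left them, time stands still between calls to the robot, and variables do not carry over. Pictures are saved under pics/ and viewed, at most 10 in all, crops included, and the job is handed in when it is done.

Besides the shell and the picture viewer there is one more tool, called after "Emit:" as a command line: name --pt "numbers of a row" for each row, then --argument value for the rest. move_arm: Moves the arm, as the interface text tells. Scaled input: -1 to 1 covers 500 mm each way for a shift and 360 degrees each way for a turn. Its arguments: {"type":"object","properties":{"commands":{"type":"array"},"gripper":{"type":"number"},"newtons":{"type":"number"}},"required":["commands"]}

```bash
ls; mkdir -p pics; cat > h.py <<'E'
import numpy as np, cv2
from scipy.spatial.transform import Rotation as R
from plant import r
def w(c,p): return np.array(c["eye"])+np.array(c["rotation"])@np.array(p)
def look(names,cams=("scene","top"),save=None):
    out={}
    for cam in cams:
        c=r.capture(cam)
        if save: cv2.imwrite(f"pics/{save}_{cam}.png",c["frame"][:,:,::-1])
        for n in names:
            for d in r.pinpoint(cam,n)[:2]:
                print(cam,n,round(d["conf"],2),np.round(w(c,d["location"]),4))
E
python3 - <<'E'
from h import *
look(["feeder","channel_mark","light_bar","gate_tab","lever_knob","lever_pivot","heatsink","solder_spool","flux_bottle","parts_bin"],save="a")
o=r.observe();print(o)
E
```

```text
pics
scene feeder 0.62 [-0.1045 -1.3344 -0.33  ]
scene channel_mark 0.91 [-0.1048 -1.3347 -0.3303]
scene light_bar 0.65 [ 0.0933 -1.1366 -0.1322]
scene gate_tab 0.63 [-0.0372 -1.2671 -0.2627]
scene lever_knob 0.66 [ 0.0029 -1.227  -0.2226]
scene lever_pivot 0.6 [-0.0248 -1.2547 -0.2503]
scene heatsink 0.9 [-0.0566 -1.2865 -0.2821]
scene heatsink 0.2 [ 0.0019 -1.228  -0.2236]
scene solder_spool 0.56 [-0.295  -1.5249 -0.5205]
scene flux_bottle 0.91 [ 0.0095 -1.2204 -0.216 ]
scene parts_bin 0.94 [-0.067  -1.2969 -0.2925]
top feeder 0.91 [2.3973 2.1581 3.4069]
top feeder 0.21 [2.3827 2.1435 3.3923]
top channel_mark 0.9 [2.3557 2.1166 3.3654]
top light_bar 0.39 [2.4299 2.1908 3.4396]
top gate_tab 0.82 [2.2508 2.0117 3.2605]
top lever_knob 0.73 [2.2694 2.0302 3.279 ]
top lever_pivot 0.67 [2.3203 2.0811 3.3299]
top solder_spool 0.95 [2.4304 2.1913 3.4401]
top flux_bottle 0.71 [2.3824 2.1433 3.3921]
top parts_bin 0.77 [2.3415 2.1023 3.3511]
{'time': 1.1, 'joint_positions': array([ 1.26981641,  0.68910409, -0.19458095,  1.56529334,  0.1573104 ,
        0.90249286, -0.21510952]), 'joint_vel': array([-0.00080913,  0.0007685 ,  0.00057215,  0.00169004, -0.00054575,
        0.00118937, -0.00133974]), 'effort': array([-1.10852907e-03, -5.39542329e+01, -1.26749519e+00, -1.58879560e+01,
        9.99995798e-03,  1.32819136e-03, -8.80470992e-06]), 'tool_pos': array([ 0.20537269, -0.59032444,  0.24231546]), 'eef_rot': array([3.09759655e+00, 5.23410211e-01, 1.32428432e-05]), 'wrist_force': array([-0.68077314,  0.28191229, -0.99460699]), 'torque': array([ 0.0051609 ,  0.00302872, -0.01179731]), 'finger_force': 0.0, 'width': 1.0037190646793148}
```

```bash
sed -i 's/+np.array(c\["rotation"\])@np.array(p)/+R.from_rotvec(c["rotation"]).apply(p)/' h.py
python3 - <<'E'
from h import *
c=r.capture("scene");print({k:v for k,v in c.items() if k!="frame"})
c=r.capture("top");print({k:v for k,v in c.items() if k!="frame"})
look(["channel_mark","light_bar","gate_tab","lever_knob","lever_pivot","heatsink","solder_spool","flux_bottle","parts_bin","feeder"])
print(r.observe()["time"])
a=cv2.imread("pics/a_scene.png");b=cv2.imread("pics/a_top.png")
E
```

```text
{'vertical_fov': 51.294018750252825, 'cx': 279.44546180081636, 'cy': 204.9486321070397, 'k1': -0.04871489753838917, 'eye': array([ 1.08784671, -0.14204638,  0.86236188]), 'rotation': array([0.60115773, 0.37121041, 1.12061873])}
{'vertical_fov': 44.22685706162774, 'cx': 282.1489665979184, 'cy': 208.04859694880574, 'k1': 0.050571802713276985, 'eye': array([0.30545147, 0.06633226, 1.31512584]), 'rotation': array([ 0.17370525, -0.16602563, -1.55981215])}
scene channel_mark 0.65 [0.5303 0.1062 0.0164]
scene light_bar 0.97 [0.5505 0.1161 0.1766]
scene gate_tab 0.77 [0.5356 0.0343 0.0976]
scene lever_knob 0.87 [ 0.6532 -0.1133  0.1163]
scene lever_pivot 0.94 [0.6244 0.0101 0.068 ]
scene heatsink 0.94 [0.6133 0.0949 0.0183]
scene solder_spool 0.75 [ 0.4662 -0.2371 -0.0043]
scene solder_spool 0.62 [ 0.6467  0.2749 -0.0038]
scene flux_bottle 0.97 [ 0.6454  0.274  -0.0012]
scene flux_bottle 0.57 [0.5552 0.1154 0.1758]
scene parts_bin 0.62 [0.4781 0.3181 0.0029]
scene feeder 0.84 [ 0.5649  0.1015 -0.0014]
scene feeder 0.24 [0.5528 0.114  0.1782]
top channel_mark 0.72 [0.5271 0.1087 0.0212]
top light_bar 0.58 [0.5473 0.1093 0.1767]
top gate_tab 0.63 [0.5332 0.0372 0.099 ]
top lever_knob 0.75 [ 0.6455 -0.1198  0.1141]
top lever_pivot 0.68 [0.621  0.0055 0.0667]
top solder_spool 0.77 [ 0.4679 -0.2436  0.0063]
top flux_bottle 0.73 [ 6.405e-01  2.716e-01 -5.000e-04]
top parts_bin 0.92 [0.4781 0.314  0.0021]
top feeder 0.72 [ 0.564   0.0997 -0.001 ]
top feeder 0.7 [0.5325 0.0345 0.1005]
2.3
```

View pics/a_scene.png

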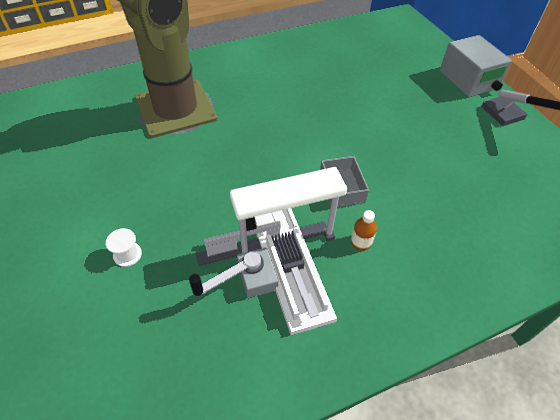

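View pics/a_top.png

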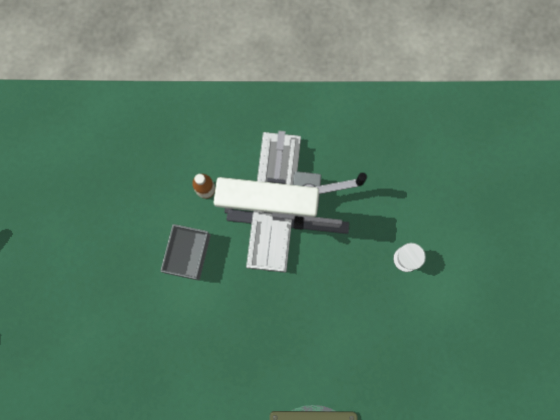

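```bash
cat >> h.py <<'E'
from scipy.optimize import least_squares
M={"channel_mark":(-.035,0,.02),"light_bar":(-.018,.01,.176),"lever_knob":(.108,-.209,.115),"lever_pivot":(.07,-.085,.066),"feeder":(0,0,0),"gate_tab":(-.022,-.075,.099)}
def collect(n):
    obs=[]
    for cam in ("scene","top"):
        for _ in range(n):
            c=r.capture(cam)
            for k in M:
                d=r.pinpoint(cam,k)
                if d: obs.append((k,w(c,d[0]["location"]),cam))
    return obs
def fit(obs):
    def f(p):
        e=[]
        for k,q,cam in obs:
            m=np.array(M[k],float)
            if k=="gate_tab": m[1]+=p[3]
            c,s=np.cos(p[2]),np.sin(p[2])
            e+=[p[0]+c*m[0]-s*m[1]-q[0],p[1]+s*m[0]+c*m[1]-q[1],m[2]-q[2]]
        return np.array(e)
    s=least_squares(f,[.5645,.1,-.1,.01],loss="soft_l1",f_scale=.004)
    return s.x,f(s.x).reshape(-1,3)
E
python3 - <<'E'
from h import *
obs=collect(3)
p,e=fit(obs);print(p,np.degrees(p[2]))
for (k,q,cam),x in zip(obs,e): print(cam,k,np.round(x*1000,1))
np.save("fit.npy",p);print(r.observe()["time"])
# project deck outlines on top picture
c=r.capture("top");img=c["frame"][:,:,::-1].copy()
f=210/np.tan(np.radians(c["vertical_fov"]/2));K=np.array([[f,0,c["cx"]],[0,f,c["cy"]],[0,0,1]])
def proj(P):
    P=np.array(P,float);C,S=np.cos(p[2]),np.sin(p[2])
    W=np.c_[p[0]+C*P[:,0]-S*P[:,1],p[1]+S*P[:,0]+C*P[:,1],P[:,2]]
    q=R.from_rotvec(c["rotation"]).inv().apply(W-c["eye"])*[1,-1,-1]
    return cv2.projectPoints(q,np.zeros(3),np.zeros(3),K,np.array([c["k1"],0,0,0]))[0][:,0]
big=cv2.resize(img[110:290,200:440],None,fx=3.3,fy=3.3,interpolation=cv2.INTER_CUBIC)
def dr(P,col):
    q=((proj(P)-[200,110]+.5)*3.3-.5); cv2.polylines(big,[np.round(q*16).astype(np.int32)],True,col,1,cv2.LINE_AA,4)
dr([(-.13,-.05,.02),(.23,-.05,.02),(.23,.05,.02),(-.13,.05,.02)],(0,0,255))
dr([(-.018,-.105,.201),(.047,-.105,.201),(.047,.125,.201),(-.018,.125,.201)],(255,0,0))
dr([(-.022+.006*0,p[3]-.075-.012,.099),(-.022,p[3]-.075+.012,.099)],(0,255,255))
dr([(.108+.011*np.cos(t),-.209+.011*np.sin(t),.115) for t in np.arange(0,6.3,.4)],(0,255,255))
cv2.imwrite("pics/b.png",big)
E
```

```text
[ 0.5646465   0.10226525 -0.12565412  0.00679334] -7.19945103500009
scene channel_mark [-2.2 -0.5  2.5]
scene light_bar [-1.8 -1.7 -1.6]
scene lever_knob [-7.2 -4.4  0.1]
scene lever_pivot [ 0.1 -0.3  0.2]
scene feeder [-0.4 -1.2 -0.1]
scene gate_tab [-2.8  0.6 -1. ]
scene channel_mark [ 1.1 -3.2  4. ]
scene light_bar [-6.1 -0.8  2. ]
scene lever_knob [ 114.1 -223.7   97.5]
scene feeder [3.6 0.8 3.1]
scene gate_tab [-4.2 -0.8  1.3]
scene channel_mark [ 1.2 -1.1  5. ]
scene light_bar [-4.4 -3.4 -1.1]
scene lever_knob [-5.9 -5.2 -1.4]
scene lever_pivot [-3.8 -3.1 -0.2]
scene feeder [ 1.2 -0.8  2. ]
scene gate_tab [-3.2  0.5  1.2]
top channel_mark [ 3.8 -3.2 -1.9]
top light_bar [-0.7  2.1 -0.7]
top lever_knob [ 0.6  3.5 -2. ]
top lever_pivot [4.  4.8 1.8]
top feeder [-3.2  1.8 -2.2]
top gate_tab [ 1.7  1.6 -1.2]
top channel_mark [ 2.7 -2.7 -4.8]
top light_bar [ 82.  356.4 174.3]
top lever_knob [ 3.5 -0.   1.3]
top lever_pivot [ 4.2  1.2 -1.1]
top feeder [-1.8  3.8 -1.4]
top gate_tab [-3.6 -1.1 -1.7]
top channel_mark [ 2.2 -1.1 -2.1]
top light_bar [2.  5.2 0.6]
top lever_knob [-1.2  3.9 -1.4]
top lever_pivot [ 3.6  3.4 -1.4]
top feeder [-1.2  2.7 -2.9]
top gate_tab [ 1.4  0.3 -0.1]
4.4
```

View pics/b.png

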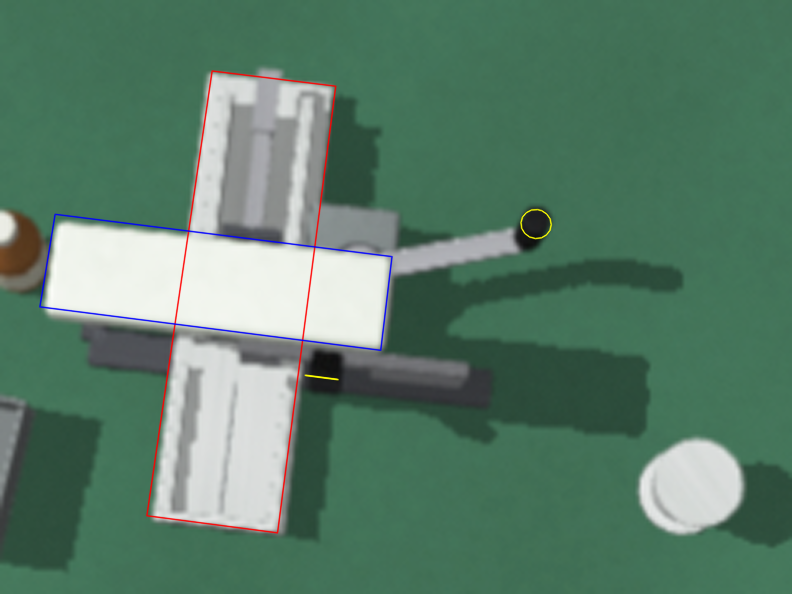

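```bash
cat >> h.py <<'E'
import os
def F(): 
    p=np.load("fit.npy"); return p,R.from_euler("z",p[2])
def tool(tilt=0,dyaw=0): # x to feeder +x, tilted: fingers point down and to +x
    p,Y=F(); return Y*R.from_euler("z",dyaw,degrees=True)*R.from_matrix(np.array([[1,0,0],[0,-1,0],[0,0,-1.]]))*R.from_euler("y",tilt,degrees=True)
def fw(x): p,Y=F(); return Y.apply(x)+[p[0],p[1],0]
def ff(x): p,Y=F(); return Y.inv().apply(np.array(x)-[p[0],p[1],0])
def rows(P0,R0,targets):
    for t,Rt in targets:
        print(np.round(np.r_[R0.inv().apply(np.array(t)-P0)/.5,(R0.inv()*Rt).as_rotvec()/2/np.pi],4).tolist())
E
python3 - <<'E'
from h import *
p=np.load("fit.npy");p[1]-=.001;np.save("fit.npy",p)
o=r.observe();P0=o["tool_pos"];R0=R.from_rotvec(o["eef_rot"])
T=tool(35);print(T.as_matrix().round(3))
G=np.array([-.022,p[3]-.075,.099])+.006*np.array([-.574,0,.819])
z=np.array([.574,0,-.819]);tcp=G+.008*z
pre=fw(tcp-.08*z);pre0=fw(tcp-.08*z+[-.05,0,.05]);g=fw(tcp);print(pre0,pre,g)
rows(P0,R0,[([.40,-.40,.26],R0),([.46,-.2,.26],T),(pre0,T)])
print("from pre0");rows(pre0,T,[(pre,T),(g,T)])
E
```

```text
[[ 0.813 -0.125  0.569]
 [-0.103 -0.992 -0.072]
 [ 0.574  0.    -0.819]]
[0.44024723 0.04823064 0.212882  ] [0.48985303 0.04196445 0.162882  ] [0.53541099 0.03620959 0.097362  ]
[0.4927, -0.2316, -0.0354, 0.0, 0.0, 0.0]
[0.7375, -0.57, -0.0355, -0.0224, 0.0955, 0.071]
[0.8633, -1.0519, 0.0587, -0.0224, 0.0955, 0.071]
from pre0
[0.0246, 0.0, 0.1393, 0.0, 0.0, 0.0]
[0.0246, 0.0, 0.2993, 0.0, 0.0, 0.0]
```

Emit:
move_arm --pt "0.08 -0.04 -0.006 0 0 0" --pt "0.16 -0.075 -0.012 0 0 0" --pt "0.24 -0.112 -0.018 0 0 0" --pt "0.32 -0.15 -0.024 0 0 0" --pt "0.4 -0.19 -0.03 -0.003 0.012 0.009" --pt "0.48 -0.23 -0.035 -0.006 0.024 0.018" --pt "0.55 -0.3 -0.035 -0.01 0.04 0.03" --pt "0.61 -0.38 -0.035 -0.014 0.06 0.045" --pt "0.67 -0.46 -0.035 -0.018 0.08 0.06" --pt "0.73 -0.55 -0.035 -0.022 0.095 0.071" --gripper -0.2 --newtons 30

```text
time: 5.45
tool_pos: [0.4513, -0.2515, 0.2735]
eef_rot: [3.035, -0.075, 0.777]
wrist_force: [0.1, -0.7, -0.4]
width: 0.598
finger_force: 0.0
```

```bash
python3 - <<'E'
from h import *
p=np.load("fit.npy")
o=r.observe();P0=o["tool_pos"];R0=R.from_rotvec(o["eef_rot"])
T=tool(35);print(o["time"],P0,o["width"],np.degrees((R0.inv()*T).magnitude()))
pre0=np.array([.4402,.0482,.2129]);pre=[.48985,.04196,.16288]
rows(P0,R0,[(pre0,T),(pre,T)])
E
```

```text
5.45 [ 0.45128075 -0.25150551  0.273452  ] 0.5976746792783831 7.697503858221387
[-0.1044, -0.5971, 0.0841, -0.0071, 0.0175, 0.01]
[-0.065, -0.5889, 0.2198, -0.0071, 0.0175, 0.01]
```

Emit:
move_arm --pt "-0.015 -0.07 0.01 0 0.002 0.001" --pt "-0.03 -0.15 0.02 0 0.004 0.002" --pt "-0.045 -0.23 0.03 0 0.004 0.002" --pt "-0.06 -0.31 0.04 0 0.004 0.002" --pt "-0.075 -0.39 0.055 0 0.004 0.002" --pt "-0.09 -0.46 0.07 0 0.004 0.002" --pt "-0.1 -0.53 0.085 0 0.004 0.002" --pt "-0.1 -0.57 0.085 0 0.004 0.002" --pt "-0.1 -0.57 0.085 0 0.004 0.002" --pt "-0.1 -0.57 0.085 0 0.004 0.002"

```text
time: 6.45
tool_pos: [0.4696, 0.0213, 0.2995]
eef_rot: [3.037, -0.096, 0.736]
wrist_force: [0.8, 0.2, 0.2]
width: 0.598
finger_force: 0.0
```

```bash
python3 - <<'E'
from h import *
p=np.load("fit.npy")
o=r.observe();P0=o["tool_pos"];R0=R.from_rotvec(o["eef_rot"])
T=tool(35);print(o["time"],P0,o["width"],np.degrees((R0.inv()*T).as_rotvec()),o["joint_positions"])
rows(P0,R0,[([.48985,.04196,.16288],T),([.53541,.03621,.09736],T)])
look(["gate_tab"],save="c")
E
```

```text
6.45 [0.46959503 0.0213059  0.29953664] 0.5984791456608214 [-1.86065065  7.74850899  3.07888116] [-0.5833046   0.30743777  0.4744639   2.37604286 -0.99959875  0.04381496
 -0.80434652]
[-0.0915, -0.0438, 0.2603, -0.0052, 0.0215, 0.0086]
[-0.07, -0.038, 0.4188, -0.0052, 0.0215, 0.0086]
scene gate_tab 0.89 [0.5382 0.0372 0.1009]
scene gate_tab 0.71 [0.4803 0.3184 0.0033]
top gate_tab 0.66 [0.5349 0.0384 0.0955]
top gate_tab 0.56 [0.4771 0.3145 0.0017]
```

```bash
cat > kin.py <<'E'
import numpy as np, itertools
from scipy.spatial.transform import Rotation as R
from scipy.optimize import least_squares
def fk(q,s,g):
    # g: d1,a,b,L,elbow off e,wrist off f,yaw0,yaw7
    d1,a,b,L,e,f,c1,c7=g
    z=lambda t:R.from_euler("z",t)
    y=lambda t:R.from_euler("y",t)
    A=z(s[0]*q[0]+c1)*y(q[1]); p=np.array([0,0,d1])+A.apply([0,0,a])
    A=A*z(s[1]*q[2]); p=p+A.apply([e,0,0]); A=A*y(q[3]); p=p+A.apply([-e,0,b])
    A=A*z(s[2]*q[4])*y(q[5]); p=p+A.apply([f,0,L]); A=A*z(s[3]*q[6]+c7)
    return p,A
E
python3 - <<'E'
from kin import *
D=[([1.27,.689,-.195,1.565,.157,.902,-.215],[.205372,-.590324,.242315],[3.09759655,.523410211,0]),
([-0.5833046,0.30743777,0.4744639,2.37604286,-0.99959875,0.04381496,-0.80434652],[0.46959503,0.0213059,0.29953664],[3.037,-0.096,0.736])]
for s in itertools.product([1,-1],repeat=4):
  best=None
  for c7 in (0,1.57,3.14,-1.57):
   for c1 in (0,1.57,3.14,-1.57):
    def fn(g):
        o=[]
        for q,p,rv in D:
            P,A=fk(q,s,g); o+=list(P-p)+list((R.from_rotvec(rv).inv()*A).as_rotvec()*.3)
        return np.array(o+list(np.array([g[4],g[5]])*.005))
    k=least_squares(fn,[.33,.35,.35,.25,0,0,c1,c7])
    if best is None or k.cost<best.cost: best=k
  print(s,best.cost,best.x.round(3))
E
```

```text
(1, 1, 1, 1) 0.017040237072481694 [-24.752 -12.185 -13.791 -24.239  10.686  -2.898   0.475  -1.4  ]
(1, 1, 1, -1) 0.009027392357785696 [-35.197 -16.996 -19.135 -34.45   14.888  -4.269   0.291   3.69 ]
(1, 1, -1, 1) 0.044256705821318354 [ 2.954  0.191  0.714  2.387 -0.654 -0.142 -0.632  2.935]
(1, 1, -1, -1) 0.14522977326656483 [ 2.807  0.744  1.035  2.441 -0.861 -0.024  5.348  1.631]
(1, -1, 1, 1) 0.005441081591576158 [ 2.365 -0.959 -0.204  1.545 -0.019 -0.329  1.226 -0.882]
(1, -1, 1, -1) 0.0537006566722753 [ 1.752 -1.341 -0.625  0.925  0.284 -0.368  0.924  4.095]
(1, -1, -1, 1) 0.13959933967551333 [-3.045 -2.127 -2.602 -3.03   1.897 -0.089  0.449 -2.515]
(1, -1, -1, -1) 0.15433238812902397 [-51.355 -24.377 -27.319 -50.261  21.328  -6.436   1.328   0.435]
(-1, 1, 1, 1) 0.08035103524679091 [ 45.552  18.57   22.198  43.229 -17.594   5.001   3.708  -1.896]
(-1, 1, 1, -1) 0.19830180641872233 [ 36.75   14.667  17.72   34.714 -14.119   3.93   -2.692  -3.019]
(-1, 1, -1, 1) 0.12044920869865278 [-2.449 -0.032 -0.977 -1.992  1.115  0.457  5.439  1.983]
(-1, 1, -1, -1) 0.031433557651248986 [-2.906 -0.091 -1.217 -2.316  1.333  0.714  5.135  0.678]
(-1, -1, 1, 1) 0.18911053533265118 [ 1.765  0.2    0.572  1.285 -0.422 -0.573 -0.603 -0.218]
(-1, -1, 1, -1) 0.10585666237742705 [-2.519  0.897 -0.478 -1.677  0.829  0.931  0.708 -3.143]
(-1, -1, -1, 1) 0.03130600564207106 [11.824  5.562  6.157 11.372 -4.553  1.326  0.05  -3.646]
(-1, -1, -1, -1) 3.536637332279114e-05 [ 2.586  1.531  1.466  2.484 -0.883  0.25  -0.05  -4.76 ]
```

```bash
python3 - <<'E'
from kin import *
D=[([1.27,.689,-.195,1.565,.157,.902,-.215],[.205372,-.590324,.242315],[3.09759655,.523410211,0]),
([-0.5833046,0.30743777,0.4744639,2.37604286,-0.99959875,0.04381496,-0.80434652],[0.46959503,0.0213059,0.29953664],[3.037,-0.096,0.736])]
s=(-1,)*4
for q,p,rv in D:
    P,A=fk(q,s,[.3,.3,.3,.2,0,0,0,np.pi/2]); print(np.degrees((R.from_rotvec(rv).inv()*A).as_rotvec()))
def mk(mask,prior):
    def fn(g):
        g=np.r_[g,0,np.pi/2]; o=[]
        for q,p,rv in D: o+=list(fk(q,s,g)[0]-p)
        return np.array(o+list((g[:6]-prior)*mask))
    return fn
for mask,prior in [([.001]*4+[1,1],[.3,.3,.3,.2,0,0]),([.001]*4+[.001]*2,[.3,.3,.3,.2,0,0]),([.001]*4+[.001]*2,[.267,.293,.3425,.25,.0525,.076]),([.001]*4+[.001]*2,[.333,.316,.384,.25,.0825,.088])]:
    k=least_squares(mk(np.array(mask),np.array(prior)),prior); print(k.x.round(3),np.abs(k.fun[:6]).max())
E
```

```text
[-0.0477318   0.0371453  -0.00119419]
[ 0.02674262  0.00306822 -0.00948631]
[ 0.383  0.562  0.33   0.373 -0.006 -0.016] 0.04109371281048216
[ 7.486  3.669  3.955  7.197 -2.829  0.821] 0.002297779109691811
[ 7.486  3.669  3.956  7.197 -2.829  0.822] 0.002295171718436906
[ 7.488  3.67   3.957  7.199 -2.83   0.822] 0.0022849766893269785
```

```bash
cat >> h.py <<'E'
from scipy.spatial.transform import Slerp
def rec():
    o=r.observe(); 
    open("rec.txt","a").write(" ".join(map(str,np.r_[o["joint_positions"],o["tool_pos"],o["eef_rot"]]))+"\n")
    print(o["time"],"pos",o["tool_pos"].round(4),"feeder",ff(o["tool_pos"]).round(4),"q",o["joint_positions"].round(2),"w",round(o["width"],2),"F",o["wrist_force"].round(1),"ff",o["finger_force"])
    return o,o["tool_pos"],R.from_rotvec(o["eef_rot"])
E
python3 - <<'E'
from h import *
o,P0,R0=rec()
V=tool(0)*R.from_euler("z",-60,degrees=True)
print(np.degrees((R0.inv()*V).magnitude()))
rows(P0,R0,[([.47,.0,.29],V)])
E
```

```text
6.65 pos [0.4694 0.0188 0.2993] feeder [-0.0842 -0.0937  0.2993] q [-0.57  0.31  0.47  2.38 -1.    0.04 -0.8 ] w 0.6 F [-0.3 -0.8 -0.1] ff 0.0
62.23800918255459
[-0.0053, 0.0375, 0.0182, 0.0374, -0.0693, -0.1539]
```

Emit:
move_arm --pt "0 0 0 0.005 -0.009 -0.02" --pt "0 0.01 0 0.01 -0.017 -0.04" --pt "0 0.02 0 0.015 -0.026 -0.06" --pt "0 0.03 0 0.02 -0.035 -0.08" --pt "0 0.03 0 0.025 -0.043 -0.1" --pt "0 0.03 0 0.03 -0.052 -0.12" --pt "0 0.03 0 0.033 -0.06 -0.14" --pt "0 0.03 0 0.037 -0.069 -0.154" --pt "0 0.03 0 0.037 -0.069 -0.154" --pt "0 0.03 0 0.037 -0.069 -0.154"

```text
time: 7.65
tool_pos: [0.4681, 0.0023, 0.2991]
eef_rot: [2.816, 1.388, 0.004]
wrist_force: [-0.3, -0.2, 0.2]
width: 0.597
finger_force: 0.0
```

```bash
python3 - <<'E'
from h import *
o,P0,R0=rec()
print((R0.inv()*tool(0)).as_euler("zyx",degrees=True))
V=tool(0)*R.from_euler("z",-120,degrees=True)
rows(P0,R0,[([.44,.0,.29],V)])
E
```

```text
7.65 pos [0.4681 0.0023 0.2991] feeder [-0.0834 -0.1103  0.2991] q [-0.5   0.46  0.61  1.97 -0.36  0.81 -0.34] w 0.6 F [-0.3 -0.2  0.2] ff 0.0
[59.661792   -0.07959697  0.15421393]
[-0.0379, -0.0419, 0.018, 0.0005, 0.0, -0.1676]
```

Emit:
move_arm --pt "0 0 0 0 0 -0.02" --pt "0 0 0 0 0 -0.04" --pt "-0.01 -0.01 0 0 0 -0.06" --pt "-0.02 -0.02 0 0 0 -0.08" --pt "-0.03 -0.03 0 0 0 -0.1" --pt "-0.04 -0.04 0 0 0 -0.12" --pt "-0.04 -0.04 0 0 0 -0.14" --pt "-0.04 -0.04 0 0 0 -0.16" --pt "-0.04 -0.04 0 0 0 -0.18" --pt "-0.04 -0.04 0 0 0 -0.2"

```text
time: 8.65
tool_pos: [0.4393, -0.001, 0.2993]
eef_rot: [1.454, 2.782, 0.001]
wrist_force: [-0.4, -0.4, -0.0]
width: 0.6
finger_force: 0.0
```

```bash
python3 - <<'E'
from h import *
o,P0,R0=rec()
print((R0.inv()*tool(0)).as_euler("zyx",degrees=True))
from kin import *
D=[([1.27,.689,-.195,1.565,.157,.902,-.215],[.205372,-.590324,.242315])]+[(l[:7],l[7:10]) for l in np.loadtxt("rec.txt")]
# general model: offsets lateral too
def fkg(q,g):
    z=lambda t:R.from_euler("z",t); y=lambda t:R.from_euler("y",t)
    A=z(-q[0]);p=np.array([0,0,g[0]])
    A=A*y(q[1]);p=p+A.apply([0,0,g[1]])
    A=A*z(-q[2]);p=p+A.apply([g[4],0,0])
    A=A*y(q[3]);p=p+A.apply([g[6],0,g[2]])
    A=A*z(-q[4]);A=A*y(q[5]);p=p+A.apply([g[5],0,g[3]])
    return p
for m in (.001,.01):
  for pr in ([.333,.316,.384,.3,.0,.0,0],[.267,.293,.3425,.25,.0525,.076,-.0525],[.333,.316,.384,.3,.0825,.088,-.0825]):
    pr=np.array(pr)
    k=least_squares(lambda g:np.r_[np.concatenate([fkg(q,g)-p for q,p in D]),m*(g-pr)],pr)
    print(m,k.x.round(3),np.abs(k.fun[:3*len(D)]).max().round(4))
E
```

```text
8.65 pos [ 0.4393 -0.001   0.2993] feeder [-0.1116 -0.1172  0.2993] q [-0.27  0.37  0.24  2.03 -0.12  0.75  0.65] w 0.6 F [-0.4 -0.4 -0. ] ff 0.0
[1.32012747e+02 1.12193455e-01 1.08181196e-01]
0.001 [ 0.452  0.503  0.362  0.36  -0.01  -0.035  0.011] 0.0509
0.001 [ 0.452  0.503  0.362  0.36  -0.01  -0.035  0.011] 0.0509
0.001 [ 0.452  0.503  0.362  0.36  -0.01  -0.035  0.011] 0.0509
0.01 [ 0.451  0.503  0.362  0.359 -0.009 -0.035  0.011] 0.0509
0.01 [ 0.451  0.503  0.362  0.359 -0.009 -0.036  0.011] 0.0509
0.01 [ 0.451  0.503  0.362  0.359 -0.009 -0.035  0.011] 0.0509
```

```bash
cat > kf.py <<'E'
from kin import *
D=[([1.27,.689,-.195,1.565,.157,.902,-.215],[.205372,-.590324,.242315])]+[(l[:7],l[7:10]) for l in np.loadtxt("rec.txt")]
def fkp(q,g):
    z=lambda t:R.from_euler("z",t); y=lambda t:R.from_euler("y",t)
    g=np.asarray(g); A=z(-q[0]);p=np.array([0,0,g[0]])+A.apply([g[4],g[5],0])
    A=A*y(q[1])*z(-q[2]);p=p+A.apply([g[6],g[7],g[1]])
    A=A*y(q[3])*z(-q[4]);p=p+A.apply([g[8],g[9],g[2]])
    A=A*y(q[5]);p=p+A.apply([g[10],g[11],g[3]])
    return p,A*z(-q[6]+np.pi/2)
def solve(m=.003):
    pr=np.array([.35,.39,.38,.28]+[0]*8); wt=m*np.array([1]*4+[3]*8)
    k=least_squares(lambda g:np.r_[np.concatenate([fkp(q,g)[0]-p for q,p in D]),wt*(g-pr)],pr)
    return k.x,np.abs(k.fun[:3*len(D)]).max()
if __name__=="__main__":
    for m in (.0003,.003,.02):
        x,e=solve(m); print(m,x.round(3),e.round(4))
E
python3 kf.py
```

```text
0.0003 [ 0.346  0.563  0.344  0.322  0.    -0.019  0.    -0.027 -0.    -0.
  0.    -0.   ] 0.0001
0.003 [ 0.346  0.563  0.344  0.322  0.    -0.019  0.    -0.027 -0.    -0.
  0.    -0.   ] 0.0001
0.02 [ 0.348  0.561  0.343  0.322  0.001 -0.019  0.001 -0.027 -0.    -0.001
 -0.    -0.001] 0.0003
```

```bash
cat > ik.py <<'E'
from h import *
from kf import fkp,solve
g=solve()[0]
lo=np.array([-3.01,-.46,-1.47,.13,-1,.04,-2.66]);hi=np.array([3.01,2.08,1.51,2.56,4.14,2.09,2.66])
def err(q,t,Rt):
    p,A=fkp(q,g); return np.r_[p-t,(Rt.inv()*A).as_rotvec()*.3]
def ik(q0,t,Rt,reg=1e-3):
    k=least_squares(lambda q:np.r_[err(q,t,Rt),reg*(q-q0)],np.clip(q0,lo+.01,hi-.01),bounds=(lo,hi))
    return k.x,np.abs(err(k.x,t,Rt)).max()
E
python3 - <<'E'
from ik import *
p=np.load("fit.npy");rng=np.random.default_rng(0)
def G(tilt,gate,out=.006,back=0):
    t=np.radians(35);d=np.array([-np.sin(t),0,np.cos(t)])
    a=np.radians(tilt);z=np.array([np.sin(a),0,-np.cos(a)])
    return fw(np.array([-.022,gate-.075,.099])+out*d+(.008-back)*z)
for tilt in (30,35,40):
  for flip in (0,180):
    Rt=tool(tilt)*R.from_euler("z",flip,degrees=True); S=[]
    for i in range(25):
        q0=rng.uniform(lo,hi); q0[0]=rng.uniform(-1,1);q0[2]=rng.uniform(-1,1)
        q,e=ik(q0,G(tilt,.04),Rt)
        if e<2e-3: S.append((min((q-lo).min(),(hi-q).min()),q))
    S.sort(key=lambda s:-s[0]); print(tilt,flip,len(S),[ (round(m,2),q.round(2).tolist()) for m,q in S[:3]])
E
```

```text
30 0 16 [(np.float64(0.19), [0.13, 0.96, -0.82, 2.37, 2.11, 1.01, 2.22]), (np.float64(0.18), [0.04, 0.91, -0.66, 2.38, 2.19, 0.9, 2.11]), (np.float64(0.18), [-0.04, 0.88, -0.51, 2.38, 2.28, 0.82, 2.0])]
30 180 20 [(np.float64(0.2), [0.29, 1.14, -1.19, 2.36, 1.97, 1.31, -0.71]), (np.float64(0.19), [0.26, 1.09, -1.1, 2.37, 2.0, 1.23, -0.76]), (np.float64(0.19), [0.24, 1.06, -1.04, 2.37, 2.02, 1.18, -0.79])]
35 0 7 [(np.float64(0.12), [0.15, 1.05, -0.93, 2.44, 2.15, 1.24, 2.17]), (np.float64(0.11), [-0.08, 0.93, -0.5, 2.45, 2.37, 0.98, 1.87]), (np.float64(0.11), [-0.14, 0.91, -0.4, 2.45, 2.44, 0.94, 1.78])]
35 180 20 [(np.float64(0.13), [0.29, 1.23, -1.28, 2.43, 2.03, 1.53, -0.76]), (np.float64(0.13), [0.29, 1.24, -1.28, 2.43, 2.03, 1.53, -0.76]), (np.float64(0.13), [0.25, 1.16, -1.16, 2.43, 2.07, 1.43, -0.83])]
40 0 12 [(np.float64(0.06), [0.05, 1.07, -0.82, 2.5, 2.27, 1.34, 1.99]), (np.float64(0.06), [-0.01, 1.03, -0.7, 2.5, 2.32, 1.27, 1.91]), (np.float64(0.05), [-0.06, 1.0, -0.6, 2.51, 2.37, 1.22, 1.84])]
40 180 17 [(np.float64(0.07), [0.27, 1.36, -1.39, 2.49, 2.08, 1.79, -0.77]), (np.float64(0.07), [0.26, 1.32, -1.32, 2.49, 2.1, 1.72, -0.81]), (np.float64(0.07), [0.25, 1.3, -1.29, 2.49, 2.11, 1.7, -0.83])]
```

```bash
cat >> ik.py <<'E'
def G(tilt,gate,out=.006,back=0,dz=0):
    t=np.radians(35);d=np.array([-np.sin(t),0,np.cos(t)])
    a=np.radians(tilt);z=np.array([np.sin(a),0,-np.cos(a)])
    return fw(np.array([-.022,gate-.075,.099+dz])+out*d+(.008-back)*z)
def jac(q):
    p0,A0=fkp(q,g);J=np.zeros((6,7))
    for i in range(7):
        d=np.array(q,float);d[i]+=1e-5;p,A=fkp(d,g)
        J[:3,i]=(p-p0)/1e-5;J[3:,i]=(A*A0.inv()).as_rotvec()/1e-5*.3
    return J
def follow(q,poses,sub=5):
    """local damped IK guess of the controller"""
    out=[]
    for t,Rt in poses:
        for _ in range(sub*2):
            p,A=fkp(q,g);e=np.r_[t-p,(Rt*A.inv()).as_rotvec()*.3]
            J=jac(q);dq=J.T@np.linalg.solve(J@J.T+1e-4*np.eye(6),e);dq*=min(1,.05/max(abs(dq).max(),1e-9))
            q=np.clip(q+dq,lo,hi)
        out.append(q)
    return out
E
python3 - <<'E'
from ik import *
p=np.load("fit.npy");q=r.observe()["joint_positions"]
F2=tool(35)*R.from_euler("z",180,degrees=True)
c=[]
for q3 in (-1.2,-1,-.8,-.6,-.4,-.2):
    qg,e=ik(np.array([.1,1,q3,2.43,2.2,1.1,-.9]),G(35,p[3]),F2,1e-4)
    qp=follow(qg,[(G(35,p[3],back=b),F2) for b in (.02,.04,.06,.08,.1,.12)])
    print(q3,qg.round(2),round(e,4),"pre",qp[-1].round(2),np.abs(err(qp[-1],G(35,p[3],back=.12),F2)).max().round(4)); c.append(qp[-1])
qp=c[3]
qs=[q+(qp-q)*s for s in np.linspace(0,1,11)]
for k in qs:
    P,A=fkp(k,g);print(P.round(3),ff(P).round(3),A.as_matrix()[:,2].round(2))
poses=[fkp(q+(qp-q)*s,g) for s in np.linspace(0,1,31)[1:]]
f=follow(q,poses);print(f[-1].round(2),f[15].round(2))
for k in np.linspace(0,29,6).astype(int): print(np.abs(err(f[k],*poses[k])).max().round(4))
E
```

```text
-1.2 [ 0.25  1.07 -0.98  2.47  2.18  1.27 -0.92] 0.0 pre [ 0.22  0.8  -1.12  2.56  1.93  1.18 -1.  ] 0.0184
-1 [ 0.21  1.04 -0.9   2.47  2.22  1.22 -0.97] 0.0 pre [ 0.18  0.77 -1.03  2.56  1.98  1.12 -1.03] 0.0201
-0.8 [ 0.18  1.01 -0.82  2.47  2.25  1.17 -1.03] 0.0 pre [ 0.14  0.74 -0.94  2.56  2.03  1.06 -1.08] 0.0219
-0.6 [ 0.14  0.99 -0.75  2.47  2.3   1.12 -1.08] 0.0 pre [ 0.1   0.71 -0.85  2.56  2.08  1.01 -1.12] 0.0238
-0.4 [ 0.09  0.97 -0.67  2.48  2.34  1.08 -1.14] 0.0 pre [ 0.05  0.69 -0.76  2.56  2.13  0.97 -1.16] 0.0257
-0.2 [ 0.05  0.95 -0.6   2.48  2.38  1.04 -1.19] 0.0 pre [ 0.    0.67 -0.67  2.56  2.19  0.92 -1.21] 0.0276
[ 0.439 -0.001  0.299] [-0.112 -0.117  0.299] [ 0. -0. -1.]
[ 0.4   -0.025  0.274] [-0.147 -0.146  0.274] [-0.1  -0.13 -0.99]
[ 0.374 -0.053  0.259] [-0.17  -0.177  0.259] [-0.16 -0.26 -0.95]
[ 0.363 -0.08   0.249] [-0.178 -0.205  0.249] [-0.16 -0.39 -0.91]
[ 0.366 -0.101  0.242] [-0.172 -0.225  0.242] [-0.11 -0.49 -0.86]
[ 0.382 -0.112  0.235] [-0.155 -0.234  0.235] [-0.01 -0.55 -0.83]
[ 0.407 -0.109  0.226] [-0.131 -0.228  0.226] [ 0.12 -0.57 -0.81]
[ 0.435 -0.091  0.216] [-0.105 -0.207  0.216] [ 0.26 -0.53 -0.81]
[ 0.462 -0.056  0.207] [-0.082 -0.169  0.207] [ 0.4  -0.43 -0.81]
[ 0.482 -0.006  0.202] [-0.069 -0.116  0.202] [ 0.52 -0.27 -0.81]
[0.491 0.057 0.203] [-0.068 -0.054  0.203] [ 0.6  -0.07 -0.8 ]
[-1.21  0.84  1.37  2.55  1.07  0.04  0.02] [-0.69  0.64  0.65  2.34  0.64  0.39  0.28]
0.0
0.0
0.0
0.0
0.1118
0.2301
```

```bash
python3 - <<'E'
from ik import *
L=np.loadtxt("rec.txt")
for a,b in ((0,1),(1,2)):
    q=L[a][:7];R0=R.from_rotvec(L[a][10:]);R1=R.from_rotvec(L[b][10:]);sl=Slerp([0,1],R.concatenate([R0,R1]))
    ps=[(L[a][7:10]*(1-s)+L[b][7:10]*s,sl(s)) for s in np.linspace(0,1,11)[1:]]
    print("start",q.round(2),"sim",follow(q,ps)[-1].round(2),"real",L[b][:7].round(2))
E
```

```text
start [-0.57  0.31  0.47  2.38 -1.    0.04 -0.8 ] sim [-0.5   0.46  0.6   1.97 -0.35  0.81 -0.35] real [-0.5   0.46  0.61  1.97 -0.36  0.81 -0.34]
start [-0.5   0.46  0.61  1.97 -0.36  0.81 -0.34] sim [-0.27  0.37  0.23  2.03 -0.12  0.75  0.65] real [-0.27  0.37  0.24  2.03 -0.12  0.75  0.65]
```

```bash
cat > plan.py <<'E'
from ik import *
def greedy(q,t,Rt,seeds,n=60,step=.12):
    """min-norm-followable joint path to pose (t,Rt) in the branch of seed"""
    qg,e=ik(seeds,t,Rt,1e-3); path=[q]
    for i in range(n):
        qg,e=ik(np.clip(qg*.7+q*.3,lo,hi),t,Rt,3e-3) if i%3==0 else (qg,e)
        J=jac(q);d=np.linalg.pinv(J)@J@(qg-q)
        d*=min(1,step/abs(d).max()); q=np.clip(q+d,lo+.02,hi-.02);path.append(q)
        if np.abs(err(q,t,Rt)).max()<2e-3: break
    return path,qg
E
python3 - <<'E'
from plan import *
p=np.load("fit.npy");q=r.observe()["joint_positions"]
for tilt,back in ((30,.06),(25,.06),(20,.08)):
    F2=tool(tilt)*R.from_euler("z",180,degrees=True);t=G(tilt,p[3],back=back)
    for s in ([.1,.75,-.7,2.4,2.2,1,-1.1],[-.2,.7,-.2,2.45,2.8,.7,-1.6],[-.4,.7,.3,2.45,3.4,.7,-2.1]):
        path,qg=greedy(q,t,F2,np.array(s))
        print(tilt,back,len(path),"end",path[-1].round(2),"goal",qg.round(2),np.abs(err(path[-1],t,F2)).max().round(4))
E
```

```text
30 0.06 61 end [-0.37  0.94  0.14  2.49  0.87  0.27  0.56] goal [ 0.16  0.8  -0.79  2.47  2.1   0.9  -0.95] 0.2623
30 0.06 61 end [-0.37  0.94  0.15  2.5   0.87  0.27  0.55] goal [ 0.16  0.8  -0.79  2.47  2.1   0.89 -0.95] 0.2598
30 0.06 61 end [-0.38  0.93  0.16  2.5   0.91  0.26  0.52] goal [ 0.15  0.8  -0.77  2.47  2.1   0.89 -0.96] 0.2541
25 0.06 61 end [-0.31  0.84  0.07  2.4   0.63  0.31  0.75] goal [ 0.2   0.77 -0.78  2.37  1.93  0.74 -0.74] 0.2114
25 0.06 61 end [-0.3   0.83  0.06  2.4   0.67  0.3   0.71] goal [ 0.2   0.76 -0.77  2.37  1.94  0.74 -0.75] 0.2049
25 0.06 61 end [-0.3   0.82  0.05  2.4   0.71  0.29  0.65] goal [ 0.19  0.76 -0.76  2.37  1.95  0.73 -0.76] 0.1974
20 0.08 61 end [-0.28  0.67  0.05  2.31  0.49  0.24  0.79] goal [ 0.08  0.64 -0.52  2.29  1.71  0.44 -0.5 ] 0.106
20 0.08 61 end [-0.26  0.66  0.03  2.31  0.57  0.22  0.7 ] goal [ 0.07  0.64 -0.51  2.29  1.71  0.44 -0.51] 0.0979
20 0.08 61 end [-0.26  0.66  0.02  2.31  0.62  0.22  0.65] goal [ 0.07  0.64 -0.5   2.29  1.72  0.43 -0.51] 0.093
```

```bash
nproc; cat > search.py <<'E'
from ik import *
from multiprocessing import Pool
p=np.load("fit.npy");T2=lambda a:tool(a)*R.from_euler("z",180,degrees=True)
def seg(a,b):
    n=int(np.ceil(max(np.linalg.norm(b[0]-a[0])/.04,np.degrees((a[1].inv()*b[1]).magnitude())/7.5,1)))
    sl=Slerp([0,1],R.concatenate([a[1],b[1]]))
    return [(a[0]+(b[0]-a[0])*s,sl(s)) for s in np.linspace(0,1,n+1)[1:]]
GO=[(G(25,p[3],back=.08),T2(25)),(G(33,p[3],back=.05),T2(33)),(G(33,p[3]),T2(33)),(G(33,.075),T2(33))]
def trial(a):
    q,qw=a; cur=fkp(q,g); wp=fkp(qw,g)
    if wp[0][2]<.2 or ff(wp[0])[0]>-.06 or np.hypot(*wp[0][:2])<.3: return None
    n=0;qs=[]
    for b in [wp]+GO:
        s=seg(cur,b);n+=len(s);f=follow(q,s,3);q=f[-1];qs.append(q);cur=b
        e=np.abs(err(q,*b)).max()
        if e>4e-3: return (len(qs),e,n,qw,qs)
    return (9,-min((np.array(qs)-lo).min(),(hi-np.array(qs)).min()),n,qw,qs)
E
cat > run.py <<'E'
from search import *
if __name__=="__main__":
    q=r.observe()["joint_positions"];rng=np.random.default_rng(1)
    c=[]
    for _ in range(200):
        k=q.copy();k[4]=rng.uniform(.8,3.2);k[5]=rng.uniform(.3,1.2);k[1]+=rng.uniform(-.1,.5);k[3]+=rng.uniform(-.4,.4);k[0]+=rng.uniform(-.6,.6);k[2]+=rng.uniform(-1,.3);k[6]=rng.uniform(-1.5,.65);c.append((q,np.clip(k,lo,hi)))
    with Pool() as P: o=[x for x in P.map(trial,c,1) if x]
    o.sort(key=lambda x:(-x[0],x[1]))
    print(len(o))
    for x in o[:4]: print(x[0],round(x[1],3),x[2],x[3].round(2),[k.round(2).tolist() for k in x[4]])
    import pickle;pickle.dump(o[:10],open("o.pkl","wb"))
E
time OMP_NUM_THREADS=1 timeout 400 python3 run.py
```

```text
4
43
9 -0.04 39 [0.06 0.4  0.44 2.08 1.67 1.09 0.38] [[-0.13, 0.46, 0.76, 2.09, 1.67, 0.93, 0.34], [-0.08, 0.63, -0.31, 2.4, 2.2, 0.45, -1.04], [-0.04, 0.79, -0.46, 2.52, 2.39, 0.86, -1.28], [-0.02, 0.9, -0.45, 2.46, 2.45, 0.9, -1.27], [-0.17, 0.89, -0.45, 2.38, 2.3, 0.87, -1.26]]
9 -0.039 38 [0.29 0.43 0.23 2.2  1.49 1.17 0.03] [[-0.09, 0.56, 0.87, 2.22, 1.5, 0.79, 0.02], [-0.11, 0.63, -0.27, 2.4, 2.24, 0.43, -1.07], [-0.06, 0.79, -0.43, 2.52, 2.42, 0.85, -1.3], [-0.04, 0.9, -0.42, 2.46, 2.47, 0.89, -1.29], [-0.2, 0.89, -0.41, 2.38, 2.32, 0.85, -1.29]]
9 -0.037 47 [ 0.31  0.42  0.41  1.82  1.95  1.13 -0.36] [[0.03, 0.54, 0.93, 1.83, 1.92, 0.86, -0.51], [-0.16, 0.62, -0.2, 2.4, 2.33, 0.4, -1.16], [-0.11, 0.78, -0.35, 2.52, 2.47, 0.82, -1.36], [-0.08, 0.89, -0.34, 2.46, 2.53, 0.86, -1.36], [-0.24, 0.88, -0.34, 2.39, 2.37, 0.81, -1.35]]
9 -0.033 22 [-0.49  0.32 -0.49  2.32  1.38  1.1  -0.45] [[-1.3, 0.35, 0.62, 2.35, 1.41, 0.67, -0.41], [-0.22, 0.62, -0.1, 2.4, 2.46, 0.37, -1.28], [-0.17, 0.77, -0.25, 2.53, 2.56, 0.78, -1.45], [-0.14, 0.88, -0.24, 2.46, 2.61, 0.83, -1.45], [-0.31, 0.87, -0.23, 2.39, 2.45, 0.76, -1.44]]
real	0m6.157s
user	0m19.904s
sys	0m0.329s
```

```bash
cat > show.py <<'E'
from search import *
import pickle
o=pickle.load(open("o.pkl","rb"))
q=r.observe()["joint_positions"]
for i in (0,3):
    cur=fkp(q,g);k=q
    for b in [fkp(o[i][3],g)]+GO[:3]:
        s=seg(cur,b);f=follow(k,s,3);k=f[-1]
        for a,c in list(zip(s,f))[::2]: print(i,len(s),ff(a[0]).round(3),(F()[1].inv().apply(a[1].as_matrix()[:,2])).round(2),c.round(2))
        cur=b;print()
E
python3 show.py
```

```text
0 15 [-0.113 -0.152  0.317] [-0.02 -0.09 -1.  ] [-0.29  0.36  0.29  2.   -0.02  0.83  0.63]
0 15 [-0.117 -0.221  0.352] [-0.06 -0.28 -0.96] [-0.33  0.35  0.37  1.94  0.18  0.97  0.62]
0 15 [-0.12  -0.291  0.387] [-0.08 -0.45 -0.89] [-0.34  0.34  0.43  1.91  0.38  1.06  0.64]
0 15 [-0.124 -0.36   0.423] [-0.09 -0.62 -0.78] [-0.34  0.34  0.49  1.92  0.57  1.1   0.66]
0 15 [-0.127 -0.429  0.458] [-0.08 -0.76 -0.65] [-0.33  0.35  0.56  1.94  0.79  1.09  0.66]
0 15 [-0.131 -0.499  0.493] [-0.06 -0.87 -0.5 ] [-0.3   0.37  0.63  1.99  1.03  1.04  0.62]
0 15 [-0.135 -0.568  0.528] [-0.03 -0.95 -0.32] [-0.24  0.41  0.7   2.05  1.32  0.97  0.52]
0 15 [-0.138 -0.638  0.564] [ 0.02 -0.99 -0.14] [-0.13  0.46  0.76  2.09  1.67  0.93  0.34]

0 18 [-0.134 -0.606  0.542] [ 0.05 -0.98 -0.22] [-0.18  0.43  0.73  2.12  1.6   0.92  0.37]
0 18 [-0.124 -0.543  0.498] [ 0.11 -0.93 -0.36] [-0.27  0.38  0.67  2.17  1.46  0.89  0.4 ]
0 18 [-0.115 -0.479  0.454] [ 0.17 -0.86 -0.49] [-0.34  0.35  0.6   2.21  1.34  0.84  0.41]
0 18 [-0.106 -0.416  0.41 ] [ 0.23 -0.77 -0.6 ] [-0.39  0.34  0.54  2.24  1.23  0.77  0
[... 867 characters left out ...]
8 -0.27 -0.89] [-0.87  0.29  0.47  2.16  0.57  0.6   0.17]
3 10 [-0.093 -0.044  0.365] [ 0.53 -0.31 -0.79] [-1.09  0.3   0.56  2.23  0.9   0.6  -0.07]
3 10 [-0.088 -0.023  0.383] [ 0.68 -0.31 -0.67] [-1.25  0.33  0.62  2.31  1.24  0.63 -0.3 ]

3 6 [-0.08  -0.022  0.355] [ 0.7  -0.25 -0.67] [-1.19  0.38  0.6   2.38  1.53  0.53 -0.53]
3 6 [-0.07  -0.04   0.281] [ 0.6  -0.16 -0.78] [-0.85  0.45  0.4   2.43  1.95  0.37 -0.92]
3 6 [-0.061 -0.059  0.206] [ 0.48 -0.06 -0.87] [-0.41  0.55  0.04  2.42  2.33  0.37 -1.21]

3 2 [-0.052 -0.068  0.154] [ 0.48  0.   -0.87] [-0.18  0.69 -0.19  2.47  2.51  0.57 -1.37]

3 2 [-0.035 -0.068  0.118] [ 0.54  0.   -0.84] [-0.16  0.83 -0.25  2.5   2.58  0.81 -1.45]
```

```bash
python3 - <<'E'
from search import *
import pickle
o=pickle.load(open("o.pkl","rb"))[3]
q=r.observe()["joint_positions"];cur=fkp(q,g);wp=fkp(o[3],g)
np.save("wp.npy",np.r_[wp[0],wp[1].as_rotvec()])
s=seg(cur,wp);rows(cur[0],cur[1],[s[1],s[-1]]);print(len(s))
E
```

```text
[0.024, 0.0361, -0.0373, 0.0003, -0.0306, -0.0282]
[0.12, 0.1803, -0.1866, 0.0017, -0.1529, -0.1411]
10
```

Emit:
move_arm --pt "0.012 0.018 -0.019 0 -0.015 -0.014" --pt "0.024 0.036 -0.037 0 -0.03 -0.028" --pt "0.036 0.054 -0.056 0 -0.046 -0.042" --pt "0.048 0.072 -0.075 0 -0.061 -0.056" --pt "0.06 0.09 -0.093 0 -0.076 -0.07" --pt "0.072 0.108 -0.112 0 -0.092 -0.085" --pt "0.084 0.126 -0.131 0 -0.107 -0.099" --pt "0.096 0.144 -0.149 0 -0.122 -0.113" --pt "0.108 0.162 -0.168 0 -0.138 -0.127" --pt "0.12 0.18 -0.187 0 -0.153 -0.141"

```text
time: 9.65
tool_pos: [0.4789, 0.1003, 0.3923]
eef_rot: [0.005, 2.264, -0.525]
wrist_force: [0.9, -0.8, -0.9]
width: 0.601
finger_force: 0.0
```

```bash
python3 - <<'E'
from search import *
o,P0,R0=rec()
wp=np.load("wp.npy");wp=(wp[:3],R.from_rotvec(wp[3:]))
k=follow(o["joint_positions"],[wp]*3,3)[-1];print("at wp",k.round(2),err(k,*wp).round(3))
cur=wp
for b in GO:
    k=follow(k,seg(cur,b),4)[-1];cur=b;print(k.round(2),np.abs(err(k,*b)).max().round(4))
rows(wp[0],wp[1],[GO[0]])
rows(P0,R0,[GO[0]])
E
```

```text
9.65 pos [0.4789 0.1003 0.3923] feeder [-0.085  -0.0117  0.3923] q [-1.34  0.36  0.68  2.36  1.43  0.64 -0.43] w 0.6 F [ 0.9 -0.8 -0.9] ff 0.0
at wp [-1.34  0.36  0.68  2.36  1.41  0.64 -0.41] [ 0.  0.  0. -0.  0.  0.]
[-0.22  0.62 -0.09  2.4   2.47  0.36 -1.3 ] 0.0
[-0.18  0.77 -0.24  2.53  2.57  0.78 -1.46] 0.0
[-0.15  0.88 -0.23  2.46  2.61  0.82 -1.46] 0.0
[-0.31  0.87 -0.22  2.39  2.46  0.76 -1.45] 0.0
[0.3053, 0.0682, 0.3432, -0.055, 0.0661, 0.03]
[0.3069, 0.063, 0.3423, -0.0536, 0.0667, 0.0298]
```

Emit:
move_arm --pt "0.025 0.005 0.027 -0.004 0.005 0.002" --pt "0.05 0.01 0.055 -0.009 0.011 0.005" --pt "0.074 0.015 0.082 -0.013 0.016 0.007" --pt "0.098 0.02 0.11 -0.017 0.021 0.01" --pt "0.123 0.026 0.137 -0.022 0.027 0.012" --pt "0.147 0.031 0.164 -0.026 0.032 0.014" --pt "0.172 0.036 0.192 -0.03 0.037 0.017" --pt "0.196 0.041 0.219 -0.034 0.043 0.019" --pt "0.221 0.046 0.246 -0.039 0.048 0.021" --pt "0.245 0.051 0.274 -0.043 0.053 0.024"

```text
time: 10.65
tool_pos: [0.4961, 0.0515, 0.2136]
eef_rot: [0.144, 2.621, -0.141]
wrist_force: [-0.3, -0.1, -0.1]
width: 0.601
finger_force: 0.0
```

```bash
python3 - <<'E'
from search import *
o,P0,R0=rec()
k=o["joint_positions"];cur=(P0,R0)
for b in GO:
    k=follow(k,seg(cur,b),4)[-1];cur=b;print(k.round(2),np.abs(err(k,*b)).max().round(4))
rows(P0,R0,GO)
rows(*GO[0],GO[:3])
look(["gate_tab"],save="d")
E
```

```text
10.65 pos [0.4961 0.0515 0.2136] feeder [-0.0618 -0.0579  0.2136] q [-0.45  0.54  0.09  2.43  2.33  0.36 -1.23] w 0.6 F [-0.3 -0.1 -0.1] ff 0.0
[-0.23  0.62 -0.08  2.41  2.48  0.36 -1.31] 0.0
[-0.18  0.77 -0.22  2.53  2.58  0.78 -1.47] 0.0
[-0.15  0.88 -0.22  2.46  2.62  0.82 -1.47] 0.0
[-0.32  0.87 -0.21  2.39  2.47  0.76 -1.46] 0.0
[0.0344, -0.0139, 0.0843, -0.0106, 0.0132, 0.0048]
[0.051, -0.0095, 0.1438, -0.0103, -0.009, 0.0056]
[0.0452, -0.0032, 0.2434, -0.0103, -0.009, 0.0056]
[0.0407, 0.1329, 0.2345, -0.0103, -0.009, 0.0056]
[0.0, 0.0, 0.0, 0.0, 0.0, 0.0]
[0.0117, 0.0, 0.0608, 0.0, -0.0222, 0.0]
[-0.0022, 0.0, 0.1598, 0.0, -0.0222, 0.0]
scene gate_tab 0.62 [0.5361 0.0352 0.0995]
top gate_tab 0.65 [0.5328 0.0377 0.0984]
top gate_tab 0.27 [0.5614 0.1024 0.0025]
```

Emit:
move_arm --pt "0.015 -0.006 0.03 -0.005 0.006 0.002" --pt "0.03 -0.012 0.07 -0.01 0.012 0.005" --pt "0.038 -0.012 0.1 -0.01 0.004 0.005" --pt "0.045 -0.01 0.125 -0.01 -0.003 0.005" --pt "0.051 -0.01 0.144 -0.01 -0.009 0.0055" --pt "0.051 -0.01 0.144 -0.01 -0.009 0.0055" --pt "0.051 -0.01 0.144 -0.01 -0.009 0.0055" --pt "0.051 -0.01 0.144 -0.01 -0.009 0.0055" --pt "0.051 -0.01 0.144 -0.01 -0.009 0.0055" --pt "0.051 -0.01 0.144 -0.01 -0.009 0.0055"

```text
time: 11.85
tool_pos: [0.5103, 0.0409, 0.1404]
eef_rot: [0.155, 2.557, -0.052]
wrist_force: [0.9, 0.5, -0.7]
width: 0.6
finger_force: 0.0
```

```bash
python3 - <<'E'
from search import *
o,P0,R0=rec()
rows(P0,R0,GO[1:])
look(["gate_tab"],save="e")
a=cv2.imread("pics/e_scene.png")[150:310,170:370];b=cv2.imread("pics/e_top.png")[150:310,200:400]
cv2.imwrite("pics/e.png",cv2.resize(np.hstack([a,b]),None,fx=2,fy=2,interpolation=cv2.INTER_CUBIC))
E
```

```text
11.85 pos [0.5103 0.0409 0.1404] feeder [-0.0464 -0.0667  0.1404] q [-0.19  0.77 -0.22  2.52  2.57  0.78 -1.46] w 0.6 F [ 0.9  0.5 -0.7] ff 0.0
[0.0046, -0.003, -0.0, -0.0002, 0.0007, 0.0008]
[0.0051, -0.0028, 0.1, -0.0002, 0.0007, 0.0008]
[0.0044, 0.1336, 0.0998, -0.0002, 0.0007, 0.0008]
scene gate_tab 0.96 [0.5396 0.035  0.1014]
```

View pics/e.png

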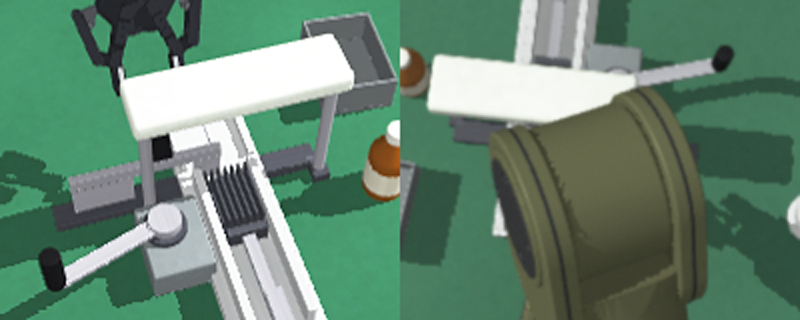

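Emit:
move_arm --pt "0.005 -0.003 0.015 0 0 0" --pt "0.005 -0.003 0.03 0 0 0" --pt "0.005 -0.003 0.045 0 0 0" --pt "0.005 -0.003 0.06 0 0 0" --pt "0.005 -0.003 0.08 0 0 0" --pt "0.005 -0.003 0.1 0 0 0" --pt "0.005 -0.003 0.1 0 0 0" --pt "0.005 -0.003 0.1 0 0 0" --pt "0.005 -0.003 0.1 0 0 0" --pt "0.005 -0.003 0.1 0 0 0"

```text
time: 13.05
tool_pos: [0.5345, 0.0361, 0.0966]
eef_rot: [0.155, 2.559, -0.052]
wrist_force: [-0.3, 0.0, 0.0]
width: 0.6
finger_force: 0.0
```

Emit:
move_arm --pt "0 0 0 0 0 0" --pt "0 0 0 0 0 0" --pt "0 0 0 0 0 0" --pt "0 0 0 0 0 0" --pt "0 0 0 0 0 0" --pt "0 0 0 0 0 0" --pt "0 0 0 0 0 0" --pt "0 0 0 0 0 0" --pt "0 0 0 0 0 0" --pt "0 0 0 0 0 0" --gripper 1 --newtons 30

```text
time: 14.05
tool_pos: [0.5346, 0.0361, 0.0966]
eef_rot: [0.155, 2.558, -0.052]
wrist_force: [-2.3, -1.3, 5.1]
width: 0.279
finger_force: 31.0
```

```bash
python3 - <<'E'
from search import *
o,P0,R0=rec()
f=ff(P0);print("tab y",f[1],"gate est",f[1]+.075)
t=fw([f[0],0,f[2]]);rows(P0,R0,[(t,R0)])
c=r.capture("scene")
for n in ("gate_tab","channel_mark"):
    for d in r.pinpoint("scene",n)[:1]: print(n,d["conf"],ff(w(c,d["location"])).round(4))
E
```

```text
14.05 pos [0.5346 0.0361 0.0966] feeder [-0.0216 -0.0684  0.0966] q [-0.15  0.88 -0.23  2.47  2.62  0.83 -1.46] w 0.28 F [-2.3 -1.3  5.1] ff 30.96192240715027
tab y -0.06841718774836544 gate est 0.006582812251634554
[-0.0007, 0.1368, -0.0002, 0.0, 0.0, 0.0]
gate_tab 0.92 [-0.0203 -0.0688  0.0984]
channel_mark 0.7 [-0.0363  0.001   0.0168]
```

Emit:
move_arm --pt "0 0.01 0 0 0 0" --pt "0 0.027 0 0 0 0" --pt "0 0.044 0 0 0 0" --pt "0 0.062 0 0 0 0" --pt "0 0.08 0 0 0 0" --pt "0 0.097 0 0 0 0" --pt "0 0.115 0 0 0 0" --pt "0 0.128 0 0 0 0" --pt "0 0.137 0 0 0 0" --pt "0 0.137 0 0 0 0"

```text
time: 15.2
tool_pos: [0.5421, 0.1054, 0.0966]
eef_rot: [0.152, 2.56, -0.05]
wrist_force: [-6.5, 1.0, 10.1]
width: 0.276
finger_force: 31.2
```

```bash
python3 - <<'E'
from search import *
o,P0,R0=rec()
for i in range(2):
  for cam in ("scene","top"):
    c=r.capture(cam)
    if i==0 and cam=="scene": cv2.imwrite("pics/g.png",cv2.resize(c["frame"][150:310,170:370,::-1],None,fx=3,fy=3,interpolation=cv2.INTER_CUBIC))
    for n in ("gate_tab","channel_mark"):
        for d in r.pinpoint(cam,n)[:1]: print(cam,n,d["conf"],ff(w(c,d["location"])).round(4))
E
```

```text
15.2 pos [0.5421 0.1054 0.0966] feeder [-0.0229  0.0013  0.0966] q [-0.32  0.87 -0.22  2.4   2.46  0.77 -1.46] w 0.28 F [-6.5  1.  10.1] ff 31.197286248207092
scene gate_tab 0.76 [-0.0181  0.0019  0.0987]
scene channel_mark 0.6 [-0.0327  0.0051  0.0171]
scene gate_tab 0.56 [-0.0208  0.0006  0.0989]
scene channel_mark 0.7 [-0.0349  0.0018  0.0169]
```

View pics/g.png

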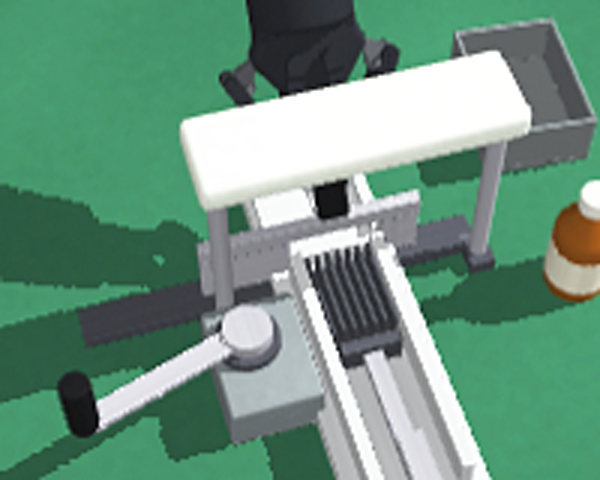

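Emit:
move_arm --pt "0 0 0 0 0 0" --pt "0 0 0 0 0 0" --pt "0 0 0 0 0 0" --pt "0 0 0 0 0 0" --pt "0 0 0 0 0 0" --pt "0 0 -0.02 0 0 0" --pt "0 0 -0.04 0 0 0" --pt "0 0 -0.06 0 0 0" --pt "0 0 -0.08 0 0 0" --pt "0 0 -0.1 0 0 0" --gripper -0.2

```text
time: 16.8
tool_pos: [0.5154, 0.1077, 0.1389]
eef_rot: [0.155, 2.559, -0.052]
wrist_force: [0.8, -0.4, -0.5]
width: 0.597
finger_force: 0.0
```

```bash
cat > lev.py <<'E'
from search import *
B=(G(25,.076,back=.09),T2(25)); A0=np.load("wp.npy");A0=(A0[:3],R.from_rotvec(A0[3:]))
def knob(a): # lever angle -> feeder xy
    v=np.array([.038,-.124]);c,s=np.cos(-a),np.sin(-a);return np.array([.07+c*v[0]-s*v[1],-.085+s*v[0]+c*v[1]])
def lp(a,tilt,dy,flip,off=.022,z=.088):
    k=knob(a);t=tool(tilt,dy)*R.from_euler("z",flip,degrees=True)
    return fw([k[0]+off,k[1],z]),t
def trial2(a):
    q,qw,tilt,dy,flip=a; cur=fkp(q,g); wp=fkp(qw,g)
    if wp[0][2]<.3 or np.hypot(*wp[0][:2])<.35: return None
    hi_=lp(0,tilt,dy,flip,.04,.28)
    n=0;qs=[]
    for b in [B,wp,hi_,lp(0,tilt,dy,flip,.04),lp(0,tilt,dy,flip),lp(.4,tilt,dy,flip),lp(.85,tilt,dy,flip)]:
        s=seg(cur,b);n+=len(s);f=follow(q,s,3);q=f[-1];qs.append(q);cur=b
        e=np.abs(err(q,*b)).max()
        if e>4e-3: return (len(qs),e,n,a[1:],qs)
    return (9,n-100*min(.15,(np.array(qs)-lo).min(),(hi-np.array(qs)).min()),n,a[1:],qs)
if __name__=="__main__":
    o,P0,R0=rec();q=o["joint_positions"];rng=np.random.default_rng(2);c=[]
    for i in range(400):
        k=q.copy();k[4]=rng.uniform(-.2,2.2);k[5]=rng.uniform(.2,1.2);k[1]=rng.uniform(.3,.9);k[3]=rng.uniform(1.5,2.4);k[0]=rng.uniform(-.9,.9);k[2]=rng.uniform(-.6,.6);k[6]=rng.uniform(-1.5,1.2)
        c.append((q,k,rng.choice([0,0,10,20]),rng.choice([-20,0,20]),rng.choice([0,180])))
    with Pool() as P: o=[x for x in P.map(trial2,c,1) if x]
    o.sort(key=lambda x:(-x[0],x[1]));print(len(o))
    for x in o[:5]: print(x[0],round(x[1],3),x[2],x[3][0].round(2),x[3][1:],[k.round(2).tolist() for k in x[4]])
    import pickle;pickle.dump(o[:10],open("o2.pkl","wb"))
E
OMP_NUM_THREADS=1 timeout 500 python3 lev.py
```

```text
16.8 pos [0.5154 0.1077 0.1389] feeder [-0.0497  0.0002  0.1389] q [-0.36  0.77 -0.21  2.45  2.4   0.72 -1.45] w 0.6 F [ 0.8 -0.4 -0.5] ff 0.0
199
9 17.347 30 [-0.39  0.41 -0.39  2.06  1.8   0.7  -0.54] (np.int64(10), np.int64(-20), np.int64(180)) [[-0.45, 0.61, -0.0, 2.34, 2.22, 0.29, -1.2], [-0.94, 0.42, 0.4, 2.09, 2.0, 0.37, -0.83], [0.19, 0.68, -0.2, 1.47, 0.26, 0.86, 0.99], [0.14, 0.92, -0.11, 1.62, 0.35, 0.47, 0.88], [0.14, 0.9, -0.1, 1.68, 0.35, 0.43, 0.87], [0.12, 0.85, -0.06, 1.84, 0.37, 0.3, 0.83], [0.04, 0.82, 0.02, 2.01, 0.38, 0.17, 0.78]]
9 18.0 33 [-0.71  0.74  0.05  1.63  1.4   0.57 -0.8 ] (np.int64(0), np.int64(0), np.int64(180)) [[-0.45, 0.61, -0.0, 2.34, 2.22, 0.29, -1.2], [-0.91, 0.78, 0.43, 1.64, 1.16, 0.34, -0.69], [0.38, 0.81, -0.59, 1.26, 0.44, 1.2, 1.23], [0.36, 1.01, -0.51, 1.42, 0.57, 0.86, 1.12], [0.36, 0.99, -0.5, 1.49, 0.58, 0.82, 1.09], [0.38, 0.93, -0.48, 1.66, 0.61, 0.71, 1.03], [0.34, 0.88, -0.44, 1.84, 0.65, 0.58, 0.93]]
9 21.0 36 [-0.75  0.58  0.44  1.84  0.81  0.8  -0.49] (np.int64(10), np.int64(20), np.int64(0)) [[-0.45, 0.61, -0.0, 2.34, 2.22, 0.
[... 413 characters left out ...]
22, 0.29, -1.2], [-1.2, 0.78, 0.69, 1.53, 1.01, 0.68, -0.15], [0.39, 0.71, -0.47, 1.45, 0.33, 0.89, 1.65], [0.33, 0.94, -0.34, 1.61, 0.45, 0.5, 1.55], [0.32, 0.92, -0.33, 1.67, 0.46, 0.46, 1.53], [0.32, 0.87, -0.29, 1.83, 0.49, 0.34, 1.49], [0.24, 0.82, -0.21, 2.0, 0.5, 0.19, 1.42]]
9 22.243 35 [-0.14  0.51  0.05  1.68  0.64  1.02 -1.02] (np.int64(10), np.int64(20), np.int64(0)) [[-0.45, 0.61, -0.0, 2.34, 2.22, 0.29, -1.2], [-0.37, 0.54, 0.44, 1.69, 0.42, 0.9, -0.82], [0.02, 0.69, 0.23, 1.47, -0.29, 0.85, -0.98], [0.08, 0.92, 0.12, 1.62, -0.36, 0.46, -0.89], [0.09, 0.91, 0.1, 1.68, -0.36, 0.42, -0.88], [0.12, 0.86, 0.06, 1.84, -0.37, 0.3, -0.85], [0.12, 0.82, 0.01, 2.01, -0.39, 0.17, -0.84]]
```

```bash
python3 - <<'E'
from lev import *
import pickle
o,P0,R0=rec();q=o["joint_positions"]
for i in (1,0):
    x=pickle.load(open("o2.pkl","rb"))[i];qw,tilt,dy,flip=x[3];wp=fkp(qw,g);H=lp(0,tilt,dy,flip,.04,.28)
    if i==1: np.save("wp2.npy",np.r_[wp[0],wp[1].as_rotvec()])
    k=q;cur=(P0,R0)
    for b in (B,wp,H):
        s=seg(cur,b);f=follow(k,s,3);k=f[-1];print(len(s),"maxdq/row",np.abs(np.diff(f,axis=0)).max(0).round(2))
        for a in s[::2]: print(ff(a[0]).round(3),F()[1].inv().apply(a[1].as_matrix()[:,2]).round(2))
        cur=b
    rows(P0,R0,[B,wp]);rows(*wp,[H])
E
```

```text
16.8 pos [0.5154 0.1077 0.1389] feeder [-0.0497  0.0002  0.1389] q [-0.36  0.77 -0.21  2.45  2.4   0.72 -1.45] w 0.6 F [ 0.8 -0.4 -0.5] ff 0.0
2 maxdq/row [0.07 0.07 0.14 0.06 0.1  0.22 0.14]
[-0.055  0.001  0.159] [ 0.49 -0.   -0.87]
9 maxdq/row [0.11 0.06 0.16 0.1  0.24 0.1  0.2 ]
[-0.036  0.027  0.193] [ 0.47  0.01 -0.89]
[0.013 0.08  0.222] [ 0.55  0.01 -0.84]
[0.063 0.133 0.251] [ 0.63  0.01 -0.78]
[0.112 0.185 0.28 ] [ 0.7  -0.   -0.72]
[0.161 0.238 0.309] [ 0.76 -0.02 -0.65]
12 maxdq/row [0.16 0.05 0.15 0.08 0.1  0.11 0.21]
[0.16  0.201 0.307] [ 0.71 -0.01 -0.7 ]
[0.158 0.126 0.302] [ 0.61  0.02 -0.79]
[0.155 0.052 0.297] [ 0.49  0.03 -0.87]
[ 0.153 -0.023  0.292] [ 0.35  0.03 -0.93]
[ 0.151 -0.097  0.287] [ 0.21  0.03 -0.98]
[ 0.149 -0.172  0.282] [ 0.07  0.01 -1.  ]
[-0.0256, 0.0014, -0.0772, -0.0003, 0.0227, 0.0008]
[-0.5407, 0.4729, -0.055, -0.006, -0.0457, 0.0634]
[-0.2863, -0.8486, 0.0359, 0.0242, 0.1367, -0.0599]
2 maxdq/row [0.07 0.07 0.14 0.06 0.1  0.22 0.14]
[-0.055  0.001  0.159] [ 0.49 -0.   -0.87]
8 maxdq/row [0.08 0.04 0.07 0.04 0.04 0.02 0.05]
[-0.047  0.019  0.207] [ 0.48  0.01 -0.88]
[-0.02   0.055  0.265] [ 0.59  0.04 -0.81]
[0.006 0.091 0.323] [ 0.68  0.07 -0.73]
[0.033 0.127 0.381] [ 0.77  0.1  -0.63]
10 maxdq/row [0.3  0.13 0.3  0.22 0.26 0.26 0.29]
[0.056 0.11  0.397] [ 0.76  0.09 -0.64]
[0.077 0.039 0.371] [ 0.66  0.03 -0.75]
[ 0.097 -0.032  0.345] [ 0.54 -0.02 -0.84]
[ 0.117 -0.103  0.319] [ 0.4  -0.05 -0.92]
[ 0.138 -0.174  0.293] [ 0.24 -0.06 -0.97]
[-0.0256, 0.0014, -0.0772, -0.0003, 0.0227, 0.0008]
[-0.4581, 0.2871, -0.3495, -0.0142, -0.0596, -0.0325]
[0.2282, -0.7122, 0.2273, 0.0378, 0.1231, 0.0843]
```

```bash
python3 - <<'E'
from lev import *
import pickle
o,P0,R0=rec();q=o["joint_positions"]
x=pickle.load(open("o2.pkl","rb"))[0];wp=fkp(x[3][0],g);np.save("wp2.npy",np.r_[wp[0],wp[1].as_rotvec()])
k=q;cur=(P0,R0)
for b in (B,wp,lp(0,0,0,180,.045,.28),lp(0,0,0,180,.045),lp(0,0,0,180),lp(.4,0,0,180),lp(.85,0,0,180)):
    s=seg(cur,b);f=follow(k,s,3);k=f[-1];print(len(s),"maxdq/row",np.abs(np.diff([*f,f[-1]],axis=0)).max().round(2),k.round(2),np.abs(err(k,*b)).max().round(4));cur=b
rows(P0,R0,[B,wp])
E
```

```text
16.8 pos [0.5154 0.1077 0.1389] feeder [-0.0497  0.0002  0.1389] q [-0.36  0.77 -0.21  2.45  2.4   0.72 -1.45] w 0.6 F [ 0.8 -0.4 -0.5] ff 0.0
2 maxdq/row 0.22 [-0.45  0.61 -0.    2.34  2.22  0.29 -1.2 ] 0.0
8 maxdq/row 0.08 [-0.94  0.42  0.4   2.09  2.    0.37 -0.83] 0.0
10 maxdq/row 0.3 [-0.25  0.45  0.21  1.73  0.45  0.56  1.01] 0.1504
5 maxdq/row 0.25 [ 0.16  0.97 -0.1   1.42  0.12  0.76  1.46] 0.0
1 maxdq/row 0.0 [ 0.16  0.95 -0.1   1.5   0.13  0.7   1.45] 0.0
2 maxdq/row 0.08 [ 0.17  0.89 -0.1   1.67  0.14  0.58  1.44] 0.0
2 maxdq/row 0.09 [ 0.13  0.84 -0.08  1.85  0.14  0.46  1.4 ] 0.0
[-0.0256, 0.0014, -0.0772, -0.0003, 0.0227, 0.0008]
[-0.4581, 0.2871, -0.3495, -0.0142, -0.0596, -0.0325]
```

Emit:
move_arm --pt "-0.013 0 -0.039 0 0.011 0" --pt "-0.026 0.001 -0.077 0 0.023 0.001" --pt "-0.08 0.037 -0.111 -0.002 0.012 -0.003" --pt "-0.134 0.073 -0.145 -0.004 0.002 -0.008" --pt "-0.188 0.108 -0.179 -0.005 -0.008 -0.012" --pt "-0.242 0.144 -0.213 -0.007 -0.018 -0.016" --pt "-0.296 0.18 -0.248 -0.009 -0.029 -0.02" --pt "-0.35 0.216 -0.282 -0.011 -0.039 -0.024" --pt "-0.404 0.251 -0.316 -0.012 -0.049 -0.028" --pt "-0.458 0.287 -0.35 -0.014 -0.06 -0.032"

```text
time: 17.8
tool_pos: [0.6283, 0.2404, 0.4107]
eef_rot: [-0.137, 2.184, -0.039]
wrist_force: [1.1, -0.0, 0.4]
width: 0.598
finger_force: 0.0
```

```bash
python3 - <<'E'
from lev import *
o,P0,R0=rec();q=o["joint_positions"]
a=np.load("wp2.npy");wp=(a[:3],R.from_rotvec(a[3:]));H=lp(0,0,0,180,.045,.28)
sl=Slerp([0,1],R.concatenate([R0,H[1]]));s=[(P0+(H[0]-P0)*t,sl(t)) for t in np.linspace(0,1,21)[1:]]
f=follow(q,s,3);print(f[9].round(2),f[-1].round(2),np.abs(np.diff(f,axis=0)).max(0).round(2))
print("max err",[np.abs(err(a,*b)).max().round(3) for a,b in zip(f,s)][::3])
rows(P0,R0,[s[9],s[-1]]);rows(*wp,[H])
print([ff(b[0]).round(3).tolist() for b in s[::4]])
E
```

```text
17.8 pos [0.6283 0.2404 0.4107] feeder [0.0458 0.146  0.4107] q [-0.93  0.42  0.38  2.09  2.    0.38 -0.83] w 0.6 F [ 1.1 -0.   0.4] ff 0.0
[-0.6   0.39  0.39  1.94  0.84  0.3   0.5 ] [ 0.23  0.77 -0.26  1.25  0.2   1.14  1.41] [0.28 0.16 0.3  0.13 0.24 0.16 0.3 ]
max err [np.float64(0.0), np.float64(0.031), np.float64(0.146), np.float64(0.067), np.float64(0.0), np.float64(0.0), np.float64(0.0)]
[0.1118, -0.3581, 0.1178, 0.0022, 0.076, 0.0184]
[0.2235, -0.7163, 0.2355, 0.0043, 0.152, 0.0368]
[0.2226, -0.7143, 0.2353, 0.0042, 0.1513, 0.0371]
[[0.051, 0.128, 0.404], [0.073, 0.057, 0.378], [0.094, -0.014, 0.352], [0.115, -0.085, 0.326], [0.137, -0.156, 0.3]]
```

Emit:
move_arm --pt "0.011 -0.036 0.012 0 0.008 0.002" --pt "0.022 -0.072 0.024 0 0.015 0.004" --pt "0.034 -0.107 0.035 0.001 0.023 0.006" --pt "0.045 -0.143 0.047 0.001 0.03 0.007" --pt "0.056 -0.179 0.059 0.001 0.038 0.009" --pt "0.067 -0.215 0.071 0.001 0.046 0.011" --pt "0.078 -0.25 0.083 0.002 0.053 0.013" --pt "0.089 -0.286 0.094 0.002 0.061 0.015" --pt "0.1 -0.322 0.106 0.002 0.068 0.017" --pt "0.112 -0.358 0.118 0.002 0.076 0.018" --gripper 1

```text
time: 18.8
tool_pos: [0.6584, 0.055, 0.3442]
eef_rot: [0.011, 2.669, -0.022]
wrist_force: [0.4, -0.1, -0.1]
width: -0.005
finger_force: 0.0
```

```bash
python3 - <<'E'
from lev import *
o,P0,R0=rec();q=o["joint_positions"]
H=lp(0,0,0,180,.045,.28)
sl=Slerp([0,1],R.concatenate([R0,H[1]]));s=[(P0+(H[0]-P0)*t,sl(t)) for t in np.linspace(0,1,11)[1:]]
f=follow(q,s,3);print(f[4].round(2),f[-1].round(2),np.abs(np.diff(f,axis=0)).max(0).round(2))
print("max err",[np.abs(err(a,*b)).max().round(3) for a,b in zip(f,s)][::3])
rows(P0,R0,[s[-1]])
E
```

```text
18.8 pos [0.6584 0.055  0.3442] feeder [ 0.0988 -0.0342  0.3442] q [-0.01  0.47 -0.3   1.8   0.58  0.5   0.85] w -0.0 F [ 0.4 -0.1 -0.1] ff 0.0
[ 0.22  0.61 -0.43  1.56  0.4   0.82  1.14] [ 0.31  0.79 -0.43  1.24  0.33  1.17  1.32] [0.05 0.04 0.03 0.07 0.04 0.08 0.07]
max err [np.float64(0.0), np.float64(0.0), np.float64(0.0), np.float64(0.0)]
[0.0002, -0.358, 0.1494, 0.0022, 0.0752, 0.0184]
```

Emit:
move_arm --pt "0 -0.045 0.019 0 0.009 0.002" --pt "0 -0.09 0.037 0.001 0.019 0.005" --pt "0 -0.134 0.056 0.001 0.028 0.007" --pt "0 -0.179 0.075 0.001 0.038 0.009" --pt "0 -0.224 0.093 0.001 0.047 0.011" --pt "0 -0.269 0.112 0.001 0.056 0.014" --pt "0 -0.313 0.131 0.002 0.066 0.016" --pt "0 -0.358 0.149 0.002 0.075 0.018" --pt "0 -0.358 0.149 0.002 0.075 0.018" --pt "0 -0.358 0.149 0.002 0.075 0.018"

```text
time: 19.8
tool_pos: [0.691, -0.1237, 0.2797]
eef_rot: [0.192, 3.132, -0.001]
wrist_force: [-0.2, 1.3, -0.8]
width: -0.0
finger_force: 0.0
```

```bash
python3 - <<'E'
from lev import *
o,P0,R0=rec()
for cam in ("scene","top","scene"):
    c=r.capture(cam)
    for n in ("lever_knob","lever_pivot","gate_tab"):
        for d in r.pinpoint(cam,n)[:1]: print(cam,n,round(d["conf"],2),ff(w(c,d["location"])).round(4))
    if cam=="scene": cv2.imwrite("pics/h.png",cv2.resize(c["frame"][120:320,140:400,::-1],None,fx=3,fy=3,interpolation=cv2.INTER_CUBIC))
rows(P0,R0,[lp(0,0,0,180,.045),lp(0,0,0,180,.045,.15)])
E
```

```text
19.8 pos [ 0.691  -0.1237  0.2797] feeder [ 0.1536 -0.2074  0.2797] q [ 0.31  0.79 -0.43  1.25  0.33  1.17  1.31] w -0.0 F [-0.2  1.3 -0.8] ff 0.0
scene lever_knob 0.98 [ 0.1137 -0.2023  0.1158]
scene lever_pivot 0.61 [ 0.0716 -0.0815  0.0662]
scene gate_tab 0.67 [-1.920e-02  1.000e-04  1.005e-01]
top lever_knob 0.79 [ 0.1073 -0.2115  0.1143]
top lever_pivot 0.97 [ 0.0695 -0.0889  0.0669]
top gate_tab 0.59 [-0.0247  0.0009  0.0998]
scene lever_knob 0.85 [ 0.1149 -0.2013  0.1167]
scene lever_pivot 0.63 [ 0.0717 -0.0836  0.0664]
scene gate_tab 0.6 [-0.0191  0.0033  0.1012]
[0.0025, -0.003, 0.3834, -0.0001, 0.0006, 0.0005]
[0.0021, -0.003, 0.2594, -0.0001, 0.0006, 0.0005]
```

View pics/h.png

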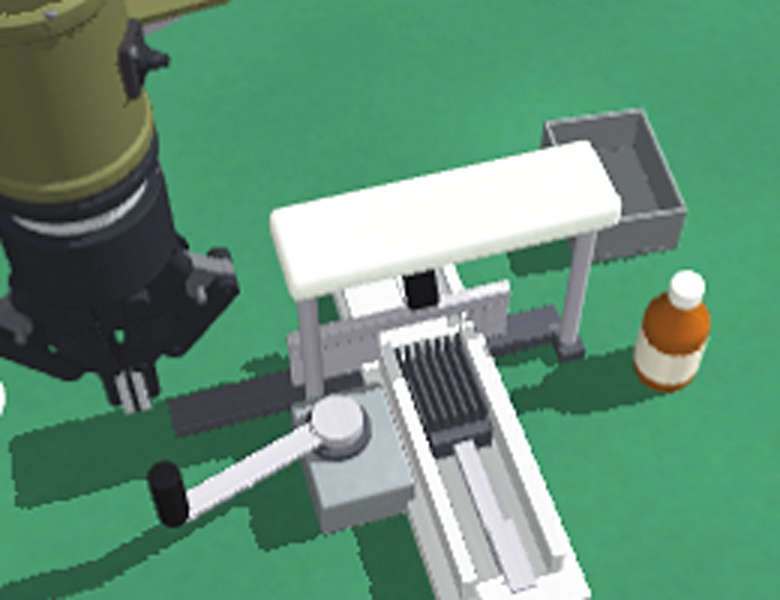

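Emit:
move_arm --pt "0 0 0.05 0 0 0" --pt "-0.003 -0.003 0.1 0 0 0" --pt "-0.006 -0.003 0.16 0 0 0" --pt "-0.006 -0.003 0.22 0 0 0" --pt "-0.006 -0.003 0.28 0 0 0" --pt "-0.006 -0.003 0.33 0 0 0" --pt "-0.006 -0.003 0.36 0 0 0" --pt "-0.006 -0.003 0.383 0 0 0" --pt "-0.006 -0.003 0.383 0 0 0" --pt "-0.006 -0.003 0.383 0 0 0"

```text
time: 21.4
tool_pos: [0.6958, -0.1261, 0.0896]
eef_rot: [0.192, 3.13, -0.002]
wrist_force: [0.8, 0.1, 0.1]
width: -0.004
finger_force: 0.0
```

```bash
python3 - <<'E'
from lev import *
o,P0,R0=rec()
for a in (0,.2,.4,.6,.75,.85,.88): print(a,end=" ");rows(P0,R0,[lp(a,0,0,180,.022)])
E
```

```text
21.4 pos [ 0.6958 -0.1261  0.0896] feeder [ 0.1587 -0.2091  0.0896] q [ 0.29  1.   -0.37  1.4   0.43  0.82  1.23] w -0.0 F [0.8 0.1 0.1] ff 0.0
0 [0.0573, 0.0004, 0.0029, -0.0001, 0.0009, 0.0005]
0.2 [0.1081, -0.0096, 0.0026, -0.0001, 0.0009, 0.0005]
0.4 [0.1599, -0.0093, 0.0023, -0.0001, 0.0009, 0.0005]
0.6 [0.2106, 0.0013, 0.002, -0.0001, 0.0009, 0.0005]
0.75 [0.2467, 0.0158, 0.0017, -0.0001, 0.0009, 0.0005]
0.85 [0.2694, 0.0283, 0.0016, -0.0001, 0.0009, 0.0005]
0.88 [0.2759, 0.0325, 0.0016, -0.0001, 0.0009, 0.0005]
```

Emit:
move_arm --pt "0.025 0 0.002 0 0 0" --pt "0.045 0 0.002 0 0 0" --pt "0.06 0 0.002 0 0 0" --pt "0.078 -0.004 0.002 0 0 0" --pt "0.096 -0.008 0.002 0 0 0" --pt "0.114 -0.01 0.002 0 0 0" --pt "0.132 -0.01 0.002 0 0 0" --pt "0.15 -0.01 0.002 0 0 0" --pt "0.168 -0.008 0.002 0 0 0" --pt "0.185 -0.004 0.002 0 0 0"

```text
time: 22.4
tool_pos: [0.608, -0.1204, 0.0898]
eef_rot: [0.195, 3.119, -0.007]
wrist_force: [8.2, -6.3, -1.0]
width: 0.002
finger_force: 4.2
```

```bash
python3 - <<'E'
from lev import *
o,P0,R0=rec()
c=r.capture("scene");cv2.imwrite("pics/i.png",cv2.resize(c["frame"][120:320,140:400,::-1],None,fx=3,fy=3,interpolation=cv2.INTER_CUBIC))
for n in ("lever_knob","heatsink"):
    for d in r.pinpoint("scene",n)[:1]: print(n,round(d["conf"],2),ff(w(c,d["location"])).round(4))
for a in (.5,.6,.75,.85,.88): print(a,end=" ");rows(P0,R0,[lp(a,0,0,180,.022)])
E
```

```text
22.4 pos [ 0.608  -0.1204  0.0898] feeder [ 0.0708 -0.2145  0.0898] q [ 0.3   0.89 -0.33  1.71  0.47  0.6   1.15] w 0.0 F [ 8.2 -6.3 -1. ] ff 4.242633730173111
lever_knob 0.56 [ 0.0508 -0.2072  0.1145]
heatsink 0.75 [-0.0053 -0.0013  0.0179]
0.5 [0.0099, 0.0049, 0.0034, -0.0006, 0.0026, 0.0001]
0.6 [0.035, 0.0114, 0.003, -0.0006, 0.0026, 0.0001]
0.75 [0.0711, 0.0257, 0.0024, -0.0006, 0.0026, 0.0001]
0.85 [0.0939, 0.0382, 0.0019, -0.0006, 0.0026, 0.0001]
0.88 [0.1004, 0.0424, 0.0018, -0.0006, 0.0026, 0.0001]
```

View pics/i.png

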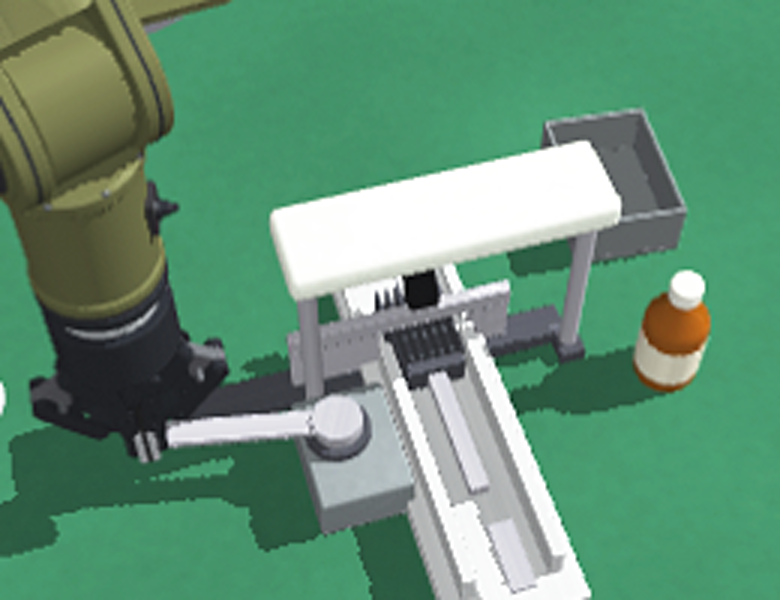

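Emit:
move_arm --pt "0.014 0.005 0.003 0 0.002 0" --pt "0.028 0.01 0.003 0 0.002 0" --pt "0.042 0.015 0.003 0 0.002 0" --pt "0.056 0.02 0.003 0 0.002 0" --pt "0.07 0.025 0.003 0 0.002 0" --pt "0.082 0.031 0.003 0 0.002 0" --pt "0.092 0.037 0.003 0 0.002 0" --pt "0.1 0.041 0.003 0 0.002 0" --pt "0.104 0.043 0.003 0 0.002 0" --pt "0.104 0.043 0.003 0 0.002 0"

```text
time: 23.55
tool_pos: [0.5681, -0.0961, 0.0893]
eef_rot: [0.199, 3.115, -0.009]
wrist_force: [22.3, -14.7, -7.7]
width: -0.0
finger_force: 11.7
```

```bash
python3 - <<'E'
from lev import *
o,P0,R0=rec()
for cam in ("scene","top"):
    c=r.capture(cam)
    if cam=="scene": cv2.imwrite("pics/j.png",cv2.resize(c["frame"][120:320,140:400,::-1],None,fx=3,fy=3,interpolation=cv2.INTER_CUBIC))
    for n in ("lever_knob","heatsink","gate_tab"):
        for d in r.pinpoint(cam,n)[:1]: print(cam,n,round(d["conf"],2),ff(w(c,d["location"])).round(4))
for a in (.85,.88): print(a,end=" ");rows(P0,R0,[lp(a,0,0,180,.022)])
E
```

```text
23.55 pos [ 0.5681 -0.0961  0.0893] feeder [ 0.0282 -0.1954  0.0893] q [ 0.25  0.85 -0.29  1.85  0.49  0.49  1.07] w -0.0 F [ 22.3 -14.7  -7.7] ff 11.703836023807526
top lever_knob 0.92 [ 0.0025 -0.1991  0.1143]
top heatsink 0.82 [-0.0506 -0.0019  0.0203]
top gate_tab 0.9 [-0.0254  0.0013  0.0968]
0.85 [0.0086, -0.0, 0.0024, -0.0007, 0.0033, -0.0003]
0.88 [0.0152, 0.0041, 0.0023, -0.0007, 0.0033, -0.0003]
```

View pics/j.png

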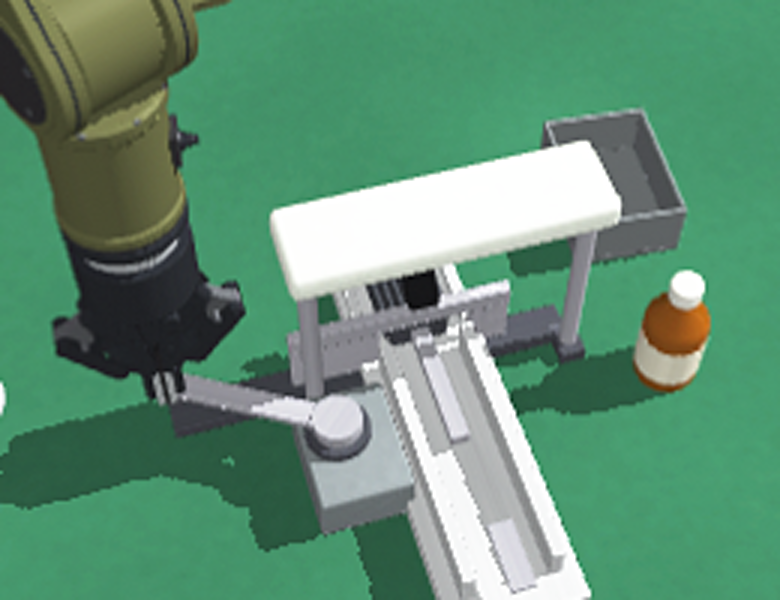

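Emit:
move_arm --pt "-0.02 -0.01 0 0 0 0" --pt "-0.04 -0.022 0 0 0 0" --pt "-0.06 -0.03 0 0 0 0" --pt "-0.08 -0.038 0 0 0 0" --pt "-0.1 -0.043 0 0 0 0" --pt "-0.12 -0.047 0 0 0 0" --pt "-0.14 -0.049 0 0 0 0" --pt "-0.16 -0.05 0 0 0 0" --pt "-0.18 -0.049 0 0 0 0" --pt "-0.2 -0.046 0 0 0 0"

```text
time: 24.95
tool_pos: [0.6535, -0.1235, 0.0867]
eef_rot: [-0.192, -3.133, -0.001]
wrist_force: [1.5, 0.6, 0.5]
width: -0.003
finger_force: 1.0
```

Emit:
move_arm --pt "-0.016 0.003 0 0 0 0" --pt "-0.032 0.007 0 0 0 0" --pt "-0.05 0.007 0 0 0 0" --pt "-0.07 0.007 0 0 0 0" --pt "-0.095 0.007 0 0 0 0" --pt "-0.095 0.007 -0.06 0 0 0" --pt "-0.095 0.007 -0.12 0 0 0" --pt "-0.095 0.007 -0.18 0 0 0" --pt "-0.095 0.007 -0.25 0 0 0" --pt "-0.095 0.007 -0.32 0 0 0"

```text
time: 25.95
tool_pos: [0.6982, -0.1267, 0.2454]
eef_rot: [-0.191, -3.125, 0.002]
wrist_force: [1.3, -0.3, -0.1]
width: 0.006
finger_force: 0.0
```

```bash
python3 - <<'E'
from lev import *
o,P0,R0=rec()
for cam in ("scene","top"):
    c=r.capture(cam)
    cv2.imwrite(f"pics/k_{cam}.png",c["frame"][:,:,::-1])
    for n in ("lever_knob","heatsink","gate_tab","channel_mark","solder_spool","flux_bottle","parts_bin"):
        for d in r.pinpoint(cam,n)[:1]: print(cam,n,round(d["conf"],2),ff(w(c,d["location"])).round(4),w(c,d["location"]).round(3))
a=cv2.imread("pics/k_scene.png")[130:310,170:370];b=cv2.imread("pics/k_top.png")[120:300,200:400]
cv2.imwrite("pics/k.png",cv2.resize(np.hstack([a,b]),None,fx=2,fy=2,interpolation=cv2.INTER_CUBIC))
E
```

```text
25.95 pos [ 0.6982 -0.1267  0.2454] feeder [ 0.1611 -0.2095  0.2454] q [ 0.31  0.84 -0.42  1.25  0.34  1.14  1.31] w 0.01 F [ 1.3 -0.3 -0.1] ff 0.0
scene lever_knob 0.82 [ 0.1146 -0.2035  0.1154] [ 0.653 -0.115  0.115]
scene heatsink 0.7 [-0.049   0.0011  0.0194] [0.516 0.109 0.019]
scene gate_tab 0.89 [-0.0204  0.0003  0.0976] [0.544 0.104 0.098]
scene channel_mark 0.85 [-0.0358  0.0016  0.0195] [0.529 0.107 0.02 ]
scene solder_spool 0.64 [-0.0556 -0.3448 -0.0074] [ 0.466 -0.234 -0.007]
scene flux_bottle 0.9 [ 0.0606  0.1846 -0.0061] [ 0.648  0.277 -0.006]
scene parts_bin 0.82 [-0.1136  0.2059  0.0047] [0.478 0.32  0.005]
top lever_knob 0.73 [ 0.113  -0.2088  0.1135] [ 0.651 -0.12   0.114]
top heatsink 0.87 [-0.0503 -0.0006  0.0196] [0.515 0.107 0.02 ]
top gate_tab 0.59 [-0.0263  0.0003  0.0976] [0.539 0.105 0.098]
top channel_mark 0.8 [-0.0409 -0.0002  0.0202] [0.524 0.106 0.02 ]
top solder_spool 0.67 [-0.0563 -0.3535  0.0057] [ 0.464 -0.242  0.006]
top flux_bottle 0.83 [ 0.0575  0.1783 -0.0006] [ 0.644  0.271 -0.001]
top parts_bin 0.72 [-0.1126  0.1994  0.0017] [0.478 0.313 0.002]
```

View pics/k.png

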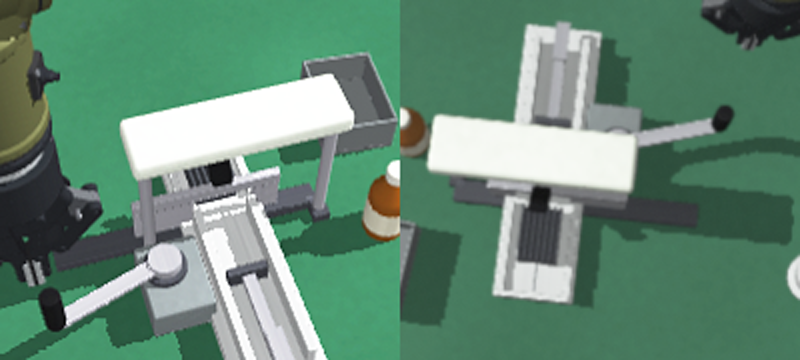

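The picture shows the heatsink flat on the outfeed (top crop at about (540,235)). The gate tab is centred on the channel, the lever is back at rest (knob at (722,118)) and the arm is clear of everything. I'll hand it in.

```bash
python3 -c "
from plant import r
print(r.hand_in())"
```

```text
the job is handed in; nothing more can be done
None
```

The job is handed in, though the hand-in call returned no verdict: the gate is open within about 2 mm of 0.075 m, the lever was pulled to its stop and is back at rest, the heatsink lies flat about 50 mm in front of the gate, and no bystander moved measurably.

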